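# Pack the home-visit eye kit, heaviest case at the bottom

## Task

Pack the three closed instrument cases in one stack in the notched foam well beside the ophthalmoscope in the base half of the open carry case, ready for the home-visit round: they look the same, so lift them to judge their weight, and pack the heaviest first at the bottom, the middle one on it and the lightest on top, upright and squarely one above the other so that the lid will close over them. The instruments are delicate: set each case down gently, never drop it or tip it over, and leave the ophthalmoscope, the pump bottle and the occluder where they are.

Things in the scene. Friction and masses are not known exactly. Their poses are not given: they have to be found in the camera images.
- case_a_mid (a point): Centre of one of three identical closed hard instrument cases, upright on the table: 150 mm long along its x, 58 wide along y, 42 high along z (z up), teal base, pale grey lid, all faces flat. The point is half-way up. Either end may lead. Which case is the heavy one differs inside only and is not told: lift it to feel.
- case_b_mid (a point): As case_a_mid, for the second of the three identical cases.
- case_c_mid (a point): As case_a_mid, for the third of the three identical cases.
- case_a: The same case as case_a_mid, origin at the centre of its underside, 21 mm below that point. Of the three cases one weighs about 0.75 kg, one about 0.45 kg and one about 0.20 kg (each give or take 10 %, balanced about the centre), in no order told.
- case_b: The same case as case_b_mid, origin at the centre of its underside.
- case_c: The same case as case_c_mid, origin at the centre of its underside.
- well (a point): Centre of the floor (12 mm above the table) of the deep stack well in the carry case's charcoal foam (pale blue-grey floor); z up, x along its length, y across. 164 mm long; foam blocks at its four corners (26 mm long in x) leave 72 mm between them across y: 7 mm play round a case lying along x. Between the blocks, finger cut-outs 112 mm long widen it to 138 mm in y. Foam top 56 mm, shell rim 63 mm above this floor.
- carry: Grey hard-shell carry case, opened flat and fixed on the table; origin under the centre of its foam-filled base half (232 mm in x, 290 in y, rim 75 high), x towards the hinge. The well is centred at x = 0, y = -50 mm; a shallower pocket at y = +82 mm holds the ophthalmoscope. The lid half, same size, lies open beyond the hinge, centred at x = +244 mm; nothing goes in it.
- scope_mid (a point): Middle of a black and steel hand-held ophthalmoscope, 170 mm long, 30 thick, lying in the carry case's other pocket. Leave alone.
- bottle_mid (a point): Middle of a white and blue pump bottle, 60 mm across, 162 high (point 80 mm above its underside), on the table. Leave alone.
- occluder_mid (a point): Middle of a flat black eye occluder paddle, about 175 mm long along its y, 60 wide at the round end, 8 thick, lying on the table. Leave alone.
Things that resemble listed ones, but are neither listed nor needed, are in the scene too. What is shaped like the case_b but red is not meant. Leave any purple look-alike of the case_c alone.

How it is judged:
At the end, for the whole second after the job is handed in: The cases in one stack in the well, heaviest lowest, lightest on top (top presses under 3 N, none carries over 7.7 N): each flat within 6 degrees, within 15 mm of the well's centre in x and y and 7 mm of its level, along the well within 11 degrees, released, at rest (x of case_a_mid in the frame of well between -0.015 and 0.015 m and y of case_a_mid in the frame of well between -0.015 and 0.015 m and (z of case_a_mid in the frame of well between 0.014 and 0.028 m or z of case_a_mid in the frame of well between 0.056 and 0.07 m or z of case_a_mid in the frame of well between 0.098 and 0.112 m) and angle between each of case_a_mid, case_b_mid, case_c_mid's own z axis and vertical below 0.1 rad and angle between the x axis of each of case_a_mid, case_b_mid, case_c_mid and the x axis of well, either way round below 0.2 rad and contact force between the fingers and case_a below 0.1 N and x of case_b_mid in the frame of well between -0.015 and 0.015 m and y of case_b_mid in the frame of well between -0.015 and 0.015 m and (z of case_b_mid in the frame of well between 0.014 and 0.028 m or z of case_b_mid in the frame of well between 0.056 and 0.07 m or z of case_b_mid in the frame of well between 0.098 and 0.112 m) and contact force between the fingers and case_b below 0.1 N and x of case_c_mid in the frame of well between -0.015 and 0.015 m and y of case_c_mid in the frame of well between -0.015 and 0.015 m and (z of case_c_mid in the frame of well between 0.014 and 0.028 m or z of case_c_mid in the frame of well between 0.056 and 0.07 m or z of case_c_mid in the frame of well between 0.098 and 0.112 m) and contact force between the fingers and case_c below 0.1 N and contact force between case_a and case_b below 7.7 N and contact force between each of case_a, case_b and case_c below 7.7 N and (contact force between case_a and case_b between 1 and 3 N or contact force between case_a and case_c between 1 and 3 N or contact force between case_b and case_c between 1 and 3 N) and linear speed of each of case_a, case_b, case_c below 0.02 m/s); the robot touches nothing.
It fails at once if a case is dropped or thrown (faster than 0.6 m/s with no finger on it, as after a fall of about 20 mm) ((linear speed of case_a above 0.6 m/s and contact force between the fingers and case_a below 0.1 N) or (linear speed of case_b above 0.6 m/s and contact force between the fingers and case_b below 0.1 N) or (linear speed of case_c above 0.6 m/s and contact force between the fingers and case_c below 0.1 N)).
It fails at once if a case is tipped more than 50 degrees from upright (angle between any of case_a_mid, case_b_mid, case_c_mid's own z axis and vertical above 0.87 rad).
It fails at once if the ophthalmoscope, pump bottle or occluder is moved more than 30 mm (distance of any of scope_mid, bottle_mid, occluder_mid from where it was at the start of the episode above 0.03 m).
It also fails if it takes over 72 s, if anything falls off the work surface, if the arm or the gripper's body presses on something with over 40 N, if the wrist force passes 120 N, or if a joint passes its speed limit or range.

## Robot

A 6-joint arm with a two-finger parallel gripper is mounted at the origin on the work surface. World frame = base frame: x ahead of the robot, y to its left, z up, the work surface at z = 0. Lengths are in m, angles in rad, forces in N, time in s.
With the tool pointing down it reaches from about 0.225 to 0.875 m from the base axis. Payload 3.4 kg.
Tool frame: the origin (TCP) lies at the very end of the fingers, on their centre line; the grasp point (between the pads) lies 19 mm behind it; z points along the fingers, x is the direction in which the jaws open and shut, and the axes are right-handed (so a half turn about z gives the same grasp; the last joint's range is limited). The gripper opens to 85 mm and grips with 20 to 120 N. Pads are 22 mm wide; open, the fingers measure 114 mm over their backs; the gripper's body (76 mm by 85 mm) begins 54 mm behind the grasp point. The pads swing forward as they close: fully open they stand 13 mm farther back than shut.
Start: joints at [1.034, 0.276, 1.505, -0, 1.361, -0.121], TCP at [0.232, 0.526, 0.231] pointing down, gripper open.
Joint ranges: [-2.89, 2.89], [-0.75, 2.08], [0.22, 2.7], [-1.18, 4.32], [0.11, 2.71], [-2.7, 2.7]. Speed limits (rad/s): [2.57, 2.57, 3.14, 3.14, 3.14, 3.14].

## Interface

Orientations are given as a unit quaternion [w, x, y, z].
In Python, from rig import manip gives the robot as it stands.
- The arm moves only by the tool send_rows, never from a script. Its argument "increments" is a list of rows, each a list of 5 numbers: the opening, from 0 (shut) to 1 (fully open), then the shift along the tool's x, y, z in m, then the turn about the tool's z in rad. A call has 1 to 8 rows; each row shifts and turns the commanded pose from where the row before left it, along the tool's axes as they then stand; what a row does not reach is not made up. A row lasts 1/8 s, in which the tool goes at most 62.5 mm and 10.7 degrees, less where a joint would pass 70% of its speed; a pose out of reach is approached as far as the arm can. A call is refused whole if a number of a shift passes 0.0625 or a number of a turn 0.188, either way. A call with a gripper value outside its range is refused whole. The fingers move at their own pace and stop on an object; "squeeze" is the grip in N (left out, the last holds). Time passes only in rows, so rows that do not move let the fingers close. It gives the time, the measured TCP pose, the force and the opening at its end, in the units of the state.
- manip.get_state(): the state, without advancing time (a new reading comes with each control period).
- manip.get_image(name): name is "side" or "top" or "wrist"; returns the picture (384x512x3 uint8, red, green, blue); there is no depth.
- manip.calibration(name): a dict with "fx", "fy", "cx", "cy" (pixels), "distortion" ([k1, k2, p1, p2, k3] as OpenCV has them; the pictures are not rectified), "camera_from_world" (4x4, takes a point from world to camera coordinates). Camera axes: x right, y up, looking along -z (the intrinsics and any distortion apply to the point x, -y, -z); pixel columns grow to the right and rows downward; lengths in m; the calibration is good to about 2 mm. A picture is of the moment at which its call begins: read the wrist's pose just before it. calibration takes no time and is no camera call; for the wrist camera it gives the pose at the moment of the call.
- manip.sign_off(): hands the job in, once; it reports no verdict.
The state is a dict: "clock": time; "qpos": joint angles; "qd": joint speeds; "effort": joint torques, N m; "position": TCP position; "ee_rot": TCP orientation; "contact_force": force on the tool from outside, world axes, zero at the start; "moment": the same for the moment, N m; "width": finger opening in m.
Only numpy, scipy, OpenCV 4.12 (cv2) and the standard library are available. Lean on these libraries where they do the work, as an engineer would, in place of code of your own. Each camera call takes 0.05 s, during which the arm holds its last target.

## Working session

There is one attempt and no reset: what is moved stays moved. The work goes in short steps, Python scripts to look and compute and a tool call to move; the robot and the scene stay as the last step left them, time stands still between calls to the robot, and variables do not carry over. Pictures are saved under pics/ and viewed, and the job is handed in when it is done.

Besides the shell and the picture viewer there is one more tool, called by a JSON object that holds its "op" and its "data", one argument or row to a line. send_rows: Moves the arm, as the interface text tells. Its arguments: {"type":"object","properties":{"increments":{"type":"array","items":{"type":"array","items":{"type":"number"}}},"squeeze":{"type":"number"}},"required":["increments"]}

```bash
ls; mkdir -p pics
python3 - <<'E'
from rig import manip
import cv2,numpy as np
np.set_printoptions(precision=4,suppress=True)
for n in ["side","top","wrist"]:
    c=manip.calibration(n); print(n,c["fx"],c["fy"],c["cx"],c["cy"],c["distortion"]);print(np.array(c["camera_from_world"]))
    cv2.imwrite(f"pics/{n}0.png",manip.get_image(n)[:,:,::-1])
print(manip.get_state())
E
```

```text
pics
side 388.884850507042 388.884850507042 251.01095339078574 196.09686634218446 [-0.1261  0.      0.      0.      0.    ]
[[ 0.8127 -0.5827  0.0044 -0.4555]
 [ 0.304   0.4304  0.8499 -0.2124]
 [-0.4971 -0.6894  0.5269 -1.0076]
 [ 0.      0.      0.      1.    ]]
top 352.0100080814833 352.0100080814833 252.98446401974445 192.63656200003538 [-0.0946  0.      0.      0.      0.    ]
[[ 0.0183 -0.9998  0.0018 -0.0371]
 [ 0.9929  0.0184  0.1179 -0.5468]
 [-0.1179 -0.0004  0.993  -1.0712]
 [ 0.      0.      0.      1.    ]]
wrist 294.7708768506375 294.7708768506375 252.76714873983178 190.08809199431823 [0.0037 0.     0.     0.     0.    ]
[[ 0.4045  0.9145 -0.0016 -0.5727]
 [-0.8839  0.3905 -0.2574  0.033 ]
 [-0.2348  0.1056  0.9663 -0.3787]
 [ 0.      0.      0.      1.    ]]
{'clock': 0.15, 'qpos': array([ 1.034 ,  0.2764,  1.5058,  0.    ,  1.3607, -0.121 ]), 'qd': array([-0.0004, -0.0006, -0.005 , -0.0007, -0.001 , -0.0014]), 'effort': array([  0.0022, -41.7143, -24.6032,  -0.0001,   0.0077,   0.    ]), 'position': array([0.232 , 0.5257, 0.2306]), 'ee_rot': array([ 0.0003,  0.8378,  0.5459, -0.0006]), 'contact_force': array([ 0.6166, -0.72  ,  0.1552]), 'moment': array([ 0.0028, -0.0346,  0.0221]), 'width': 0.08495265711891617}
```

View pics/top0.png

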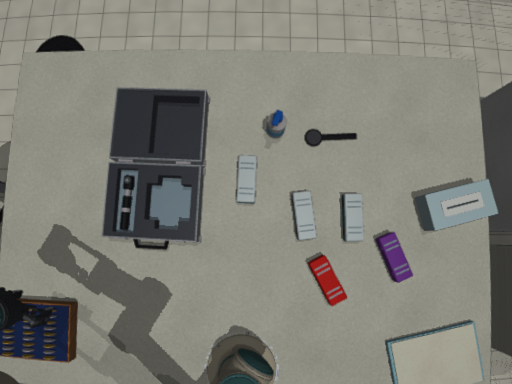

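View pics/side0.png

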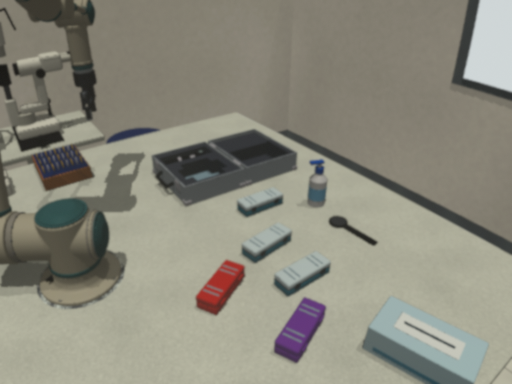

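View pics/wrist0.png

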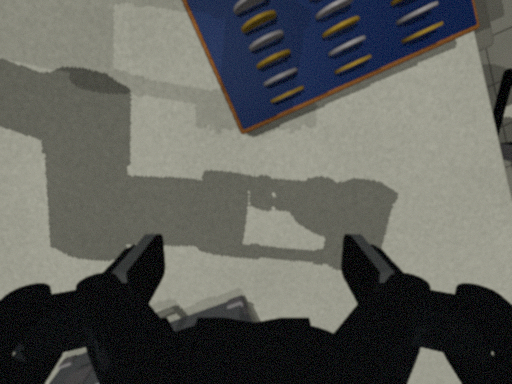

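Top view: candidates for the cases are the three grey-lidted boxes at (247,178), (304,215) and (353,216); the red (328,280) and purple (394,257) ones are look-alikes, and the box at (460,205) is far too large. The well is the pale area at (170,203), with the scope at (126,200).

```bash
cat > h.py <<'E'
from rig import manip
import cv2,numpy as np
np.set_printoptions(precision=4,suppress=True)
def cal(n):
    c=manip.calibration(n)
    K=np.array([[c["fx"],0,c["cx"]],[0,c["fy"],c["cy"]],[0,0,1.]])
    return K,np.array(c["distortion"],float),np.array(c["camera_from_world"])
def rays(C,px):
    K,d,T=C
    u=cv2.undistortPoints(np.array(px,float).reshape(-1,1,2),K,d).reshape(-1,2)
    v=np.c_[u[:,0],-u[:,1],-np.ones(len(u))]
    return -T[:3,:3].T@T[:3,3], v@T[:3,:3]
def plane(C,px,z):
    o,v=rays(C,px); return o+v*((z-o[2])/v[:,2])[:,None]
def proj(C,P):
    K,d,T=C
    F=np.diag([1,-1,-1.]); R=F@T[:3,:3]; t=F@T[:3,3]
    return cv2.projectPoints(np.array(P,float).reshape(-1,1,3),cv2.Rodrigues(R)[0],t,K,d)[0].reshape(-1,2)
def tri(C1,p1,C2,p2):
    o1,v1=rays(C1,[p1]);o2,v2=rays(C2,[p2]);v1=v1[0];v2=v2[0]
    s=np.linalg.lstsq(np.c_[v1,-v2],o2-o1,rcond=None)[0]
    a=o1+s[0]*v1;b=o2+s[1]*v2
    return (a+b)/2,np.linalg.norm(a-b)
E
python3 - <<'E'
import cv2
t=cv2.imread("pics/top0.png");s=cv2.imread("pics/side0.png")
cv2.imwrite("pics/t_c.png",cv2.resize(t[140:250,95:375],None,fx=2.8,fy=2.8,interpolation=cv2.INTER_CUBIC))
cv2.imwrite("pics/s_c.png",cv2.resize(s[120:320,140:350],None,fx=3,fy=3,interpolation=cv2.INTER_CUBIC))
hsv=cv2.cvtColor(t,cv2.COLOR_BGR2HSV)
for p in [(247,178),(304,215),(353,216),(170,203),(353,236),(280,250),(130,175)]: print(p,t[p[1],p[0]],hsv[p[1],p[0]])
hs=cv2.cvtColor(s,cv2.COLOR_BGR2HSV)
for p in [(260,198),(266,238),(302,269),(305,285),(210,177)]: print(p,s[p[1],p[0]],hs[p[1],p[0]])
E
```

```text
(247, 178) [162 162 153] [ 90  14 162]
(304, 215) [166 167 158] [ 87  14 167]
(353, 216) [163 164 156] [ 86  12 164]
(170, 203) [124 117 102] [100  45 124]
(353, 236) [165 165 156] [ 90  14 165]
(280, 250) [132 145 145] [ 30  23 145]
(130, 175) [82 76 65] [101  53  82]
(260, 198) [172 178 168] [ 72  14 178]
(266, 238) [173 179 169] [ 72  14 179]
(302, 269) [173 180 170] [ 69  14 180]
(305, 285) [75 78 68] [81 33 78]
(210, 177) [89 88 81] [94 23 89]
```

View pics/t_c.png

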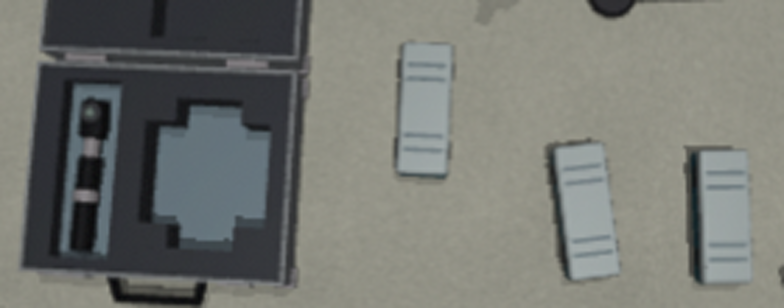

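View pics/s_c.png

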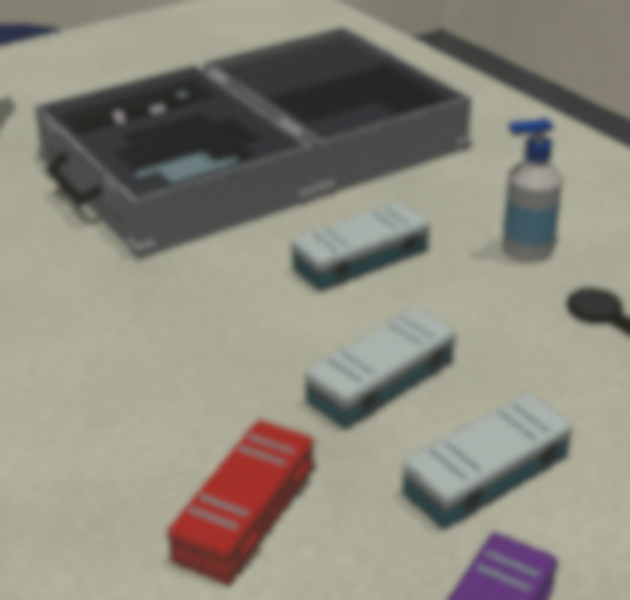

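```bash
cat > meas.py <<'E'
from h import *
def lids(img,C,z=.042,roi=None,vmin=135,amin=300,amax=3000):
    b=cv2.GaussianBlur(cv2.resize(img,None,fx=2,fy=2,interpolation=cv2.INTER_LINEAR),(5,5),0).astype(int)
    m=((b[:,:,2]-b[:,:,0]>-1)&(b.max(2)>vmin)&(b.max(2)-b.min(2)<30)).astype(np.uint8)*255
    m=cv2.morphologyEx(m,cv2.MORPH_OPEN,np.ones((5,5)));m=cv2.morphologyEx(m,cv2.MORPH_CLOSE,np.ones((7,7)))
    out=[]
    for c in cv2.findContours(m,cv2.RETR_EXTERNAL,cv2.CHAIN_APPROX_NONE)[0]:
        a=cv2.contourArea(c)/4
        if a<amin or a>amax: continue
        px=(c.reshape(-1,2)+.5)/2-.5
        P=plane(C,px,z)
        r=cv2.minAreaRect((P[:,:2]*1000).astype(np.float32))
        (x,y),(w,h),an=r
        if w<h: w,h,an=h,w,an+90
        an=(an+90)%180-90
        out.append((px.mean(0),a,x,y,w,h,an,px))
    return out,m
E
python3 - <<'E'
from meas import *
for n,f in [("top","pics/top0.png"),("side","pics/side0.png")]:
    C=cal(n);o,m=lids(cv2.imread(f)[:,:,::-1],C)
    print(n)
    for q in o: print(q[0].round(1),*[round(float(v),1) for v in q[1:7]])
    # coarse
E
```

```text
top
[354.2 217. ] 755.5 476.9 -342.9 146.5 53.3 1.4
[304.7 215. ] 779.5 479.7 -188.2 146.3 54.1 7.6
[461.  204.4] 2267.6 522.6 -699.2 226.0 119.7 -75.7
[246.6 178.2] 751.5 592.6 -6.4 145.7 54.1 -1.6
side
[302.  268.6] 778.0 473.1 -347.2 145.5 55.0 1.5
[266.3 237.7] 565.1 476.3 -193.2 145.1 54.4 7.8
[259.7 197.5] 346.5 587.0 -12.5 144.0 53.7 -1.3
```

Run:
```python
from meas import *
Ct=cal("top");Cs=cal("side")
t,_=lids(cv2.imread("pics/top0.png")[:,:,::-1],Ct);s,_=lids(cv2.imread("pics/side0.png")[:,:,::-1],Cs)
for a,b in [(0,0),(1,1),(3,2)]:
    ca=cv2.minAreaRect(t[a][7].astype(np.float32))[0]
    # centre px: project plane-rect centre
    pa=proj(Ct,[[t[a][2]/1e3,t[a][3]/1e3,.042]])[0];pb=proj(Cs,[[s[b][2]/1e3,s[b][3]/1e3,.042]])[0]
    print(tri(Ct,pa,Cs,pb))
img=cv2.imread("pics/top0.png")
big=cv2.resize(img[155:255,95:215],None,fx=6,fy=6,interpolation=cv2.INTER_CUBIC)
cv2.imwrite("pics/carry.png",big)
s=cv2.imread("pics/side0.png")
cv2.imwrite("pics/carrys.png",cv2.resize(s[120:210,145:305],None,fx=5,fy=5,interpolation=cv2.INTER_CUBIC))
```

```text
(array([ 0.4769, -0.344 ,  0.0376]), np.float64(0.0006313671448802968))
(array([ 0.4799, -0.1888,  0.0377]), np.float64(0.00014061048099664252))
(array([ 0.5929, -0.0059,  0.0366]), np.float64(0.0013752292945431518))
```

View pics/carry.png

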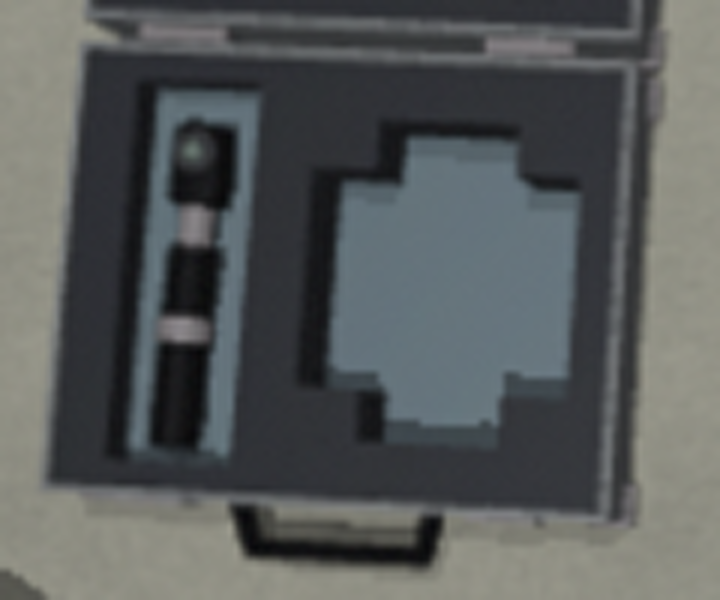

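View pics/carrys.png

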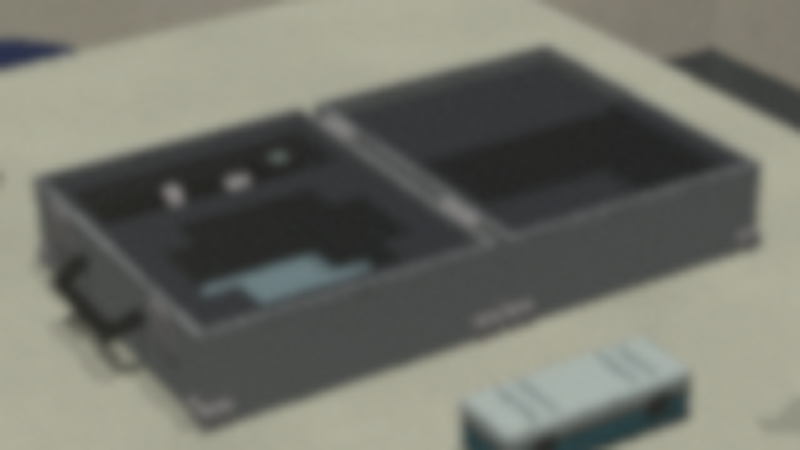

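Run:
```python
from h import *
Ct=cal("top");Cs=cal("side")
print("cams",rays(Ct,[[0,0]])[0],rays(Cs,[[0,0]])[0])
f=lambda c:[((x+.5)/6-.5+95,(y+.5)/6-.5+155) for x,y in c]
R=f([(88,45),(640,68),(605,515),(48,487)])
P=plane(Ct,R,.075);print(P)
print([np.linalg.norm(P[i]-P[(i+1)%4]) for i in range(4)])
c=P.mean(0);print("c",c)
ux=(P[0]+P[1]-P[2]-P[3]);an=np.arctan2(ux[1],ux[0]);uy=P[0]+P[3]-P[1]-P[2];an2=np.arctan2(-uy[0],uy[1])
print(np.degrees([an,an2]))
a=(an+an2)/2;print("well from rim",c[:2]+np.array([np.sin(a),-np.cos(a)])*.05)
g=lambda c:[((x+.5)/5-.5+145,(y+.5)/5-.5+120) for x,y in c]
S=g([(302,110),(492,245),(203,330),(42,180)])
P2=plane(Cs,S,.075);print(P2,P2.mean(0))
for i in range(4): print(tri(Ct,R[i],Cs,S[i]))
# well openings on foam top 0.068 (visible far edges are at foam top)
```

```text
cams [ 0.4173 -0.0275  1.1282] [-0.0661 -0.8686  0.7134]
[[0.6294 0.4196 0.075 ]
 [0.6214 0.1321 0.075 ]
 [0.396  0.1417 0.075 ]
 [0.4026 0.4256 0.075 ]]
[np.float64(0.28757420384886784), np.float64(0.22567091566667083), np.float64(0.2839227143486722), np.float64(0.22683399796889223)]
c [0.5123 0.2797 0.075 ]
[-1.9706 -1.4588]
well from rim [0.5109 0.2298]
[[0.6278 0.4137 0.075 ]
 [0.6201 0.1321 0.075 ]
 [0.3985 0.1435 0.075 ]
 [0.4029 0.4163 0.075 ]] [0.5123 0.2764 0.075 ]
(array([0.6307, 0.4206, 0.0718]), np.float64(0.0015453375100715372))
(array([0.621 , 0.1325, 0.0746]), np.float64(0.0011087340024841612))
(array([0.3967, 0.1411, 0.0768]), np.float64(0.0014398764937341329))
(array([0.4044, 0.4263, 0.0708]), np.float64(0.004139741742923269))
```

Cases triangulate to tops at z≈0.037 (0.042 stated, within calibration), sizes 146×54 after mask erosion; carry rim z≈0.074, size 285×226 (stated 290×232), so the measurements fit. Well ≈ (0.511, 0.229), yaw ≈ −1.7°. Next, a planner, then a wrist look over the well on the way.

```bash
cat > plan.py <<'E'
from h import *
import sys,math
# tool down: x-axis angle th (deg)
def th():
    w,x,y,z=manip.get_state()["ee_rot"]; return math.degrees(math.atan2(2*x*y+2*w*z,1-2*(y*y+z*z)))
def plan(tx,ty,tz,tth,step=.055):
    s=manip.get_state();p=s["position"];a=math.radians(th())
    d=np.array([tx,ty,tz])-p; turn=-(math.radians(tth)-a)
    n=max(1,math.ceil(np.linalg.norm(d)/step),math.ceil(abs(turn)/.18))
    t=round(turn/n,3);P=p.copy()
    rows=[]
    for i in range(n):
        w=p+d*(i+1)/n-P
        X=np.array([math.cos(a),math.sin(a),0]);Y=np.array([math.sin(a),-math.cos(a),0])
        r=[round(float(w@X),3),round(float(w@Y),3),round(float(-w[2]),3),t]
        rows.append(r);P=P+r[0]*X+r[1]*Y+np.array([0,0,-r[2]]);a-=t
    print("rows",n,"end",P.round(4),round(math.degrees(a),2))
    for r in rows: print(r)
def st():
    s=manip.get_state();print(s["clock"],s["position"],round(th(),2),"F",s["contact_force"],"w",round(s["width"],4),"eff",s["effort"][:3])
if __name__=="__main__":
    st()
    v=[float(q) for q in sys.argv[1:]]
    if v: plan(*v)
E
python3 - <<'E'
from h import *
C=cal("wrist");print(rays(C,[[256,192]]))
E
python3 plan.py .45 .23 .33 88.3
```

```text
(array([0.172 , 0.5509, 0.3736]), array([[ 0.2451, -0.0979, -0.9646]]))
0.15 [0.232  0.5257 0.2306] 66.18 F [ 0.6166 -0.72    0.1552] w 0.085 eff [  0.0022 -41.7143 -24.6032]
rows 7 end [0.4502 0.2299 0.3296] 88.24
[-0.026, 0.046, -0.014, -0.055]
[-0.029, 0.044, -0.014, -0.055]
[-0.03, 0.042, -0.015, -0.055]
[-0.034, 0.041, -0.014, -0.055]
[-0.035, 0.038, -0.014, -0.055]
[-0.037, 0.037, -0.014, -0.055]
[-0.04, 0.035, -0.014, -0.055]
```

{"op": "send_rows", "data": {
  "increments": [
    [1,-0.026,0.046,-0.014,-0.055],
    [1,-0.029,0.044,-0.014,-0.055],
    [1,-0.03,0.042,-0.015,-0.055],
    [1,-0.034,0.041,-0.014,-0.055],
    [1,-0.035,0.038,-0.014,-0.055],
    [1,-0.037,0.037,-0.014,-0.055],
    [1,-0.04,0.035,-0.014,-0.055],
    [1,0,0,0,0]
  ],
  "squeeze": 60
}}

```text
clock: 1.15
position: [0.4529, 0.2276, 0.331]
ee_rot: [0.001, 0.72, 0.694, 0.001]
contact_force: [-0.5, 0.1, -0.5]
width: 0.0856
```

Run:
```python
from plan import *
import pickle
st();C=cal("wrist");im=manip.get_image("wrist");cv2.imwrite("pics/w1.png",im[:,:,::-1]);pickle.dump(C,open("pics/w1.pkl","wb"))
print(proj(C,[[.511,.229,.012]]))
cv2.imwrite("pics/w1b.png",cv2.resize(im[:,:,::-1],(768,576),interpolation=cv2.INTER_CUBIC))
```

```text
1.15 [0.4529 0.2276 0.331 ] 87.92 F [-0.508   0.0698 -0.5216] w 0.0856 eff [ -1.5855 -34.018  -26.4877]
[[255.8543 189.9345]]
```

View pics/w1b.png

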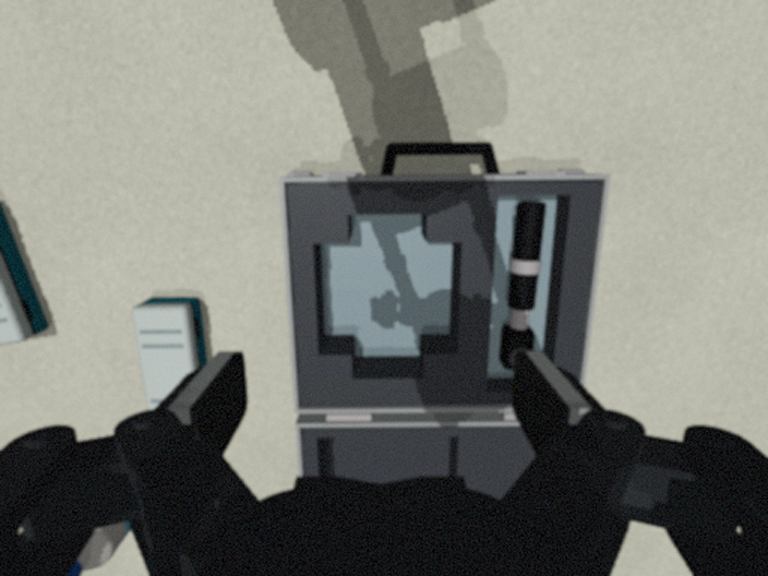

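Run:
```python
from h import *
import pickle
C=pickle.load(open("pics/w1.pkl","rb"))
im=cv2.imread("pics/w1.png")
cv2.imwrite("pics/w1c.png",cv2.resize(im[110:290,180:420],None,fx=3.3,fy=3.3,interpolation=cv2.INTER_CUBIC))
f=lambda c:[((x+.5)/1.5-.5,(y+.5)/1.5-.5) for x,y in c]
R=plane(C,f([(283,178),(608,177),(297,410)]),.075);print(R,np.linalg.norm(R[0]-R[1]),np.linalg.norm(R[0]-R[2]),(R[1]+R[2])[:2]/2, "angles",np.degrees(np.arctan2(*(R[2]-R[0])[[1,0]])),np.degrees(np.arctan2(*(R[1]-R[0])[[1,0]])))
```

```text
[[0.3936 0.1438 0.075 ]
 [0.4034 0.4282 0.075 ]
 [0.6214 0.1366 0.075 ]] 0.28451354016811903 0.22784768264427185 [0.5124 0.2824] angles -1.8058675097843158 88.03876825444875
```

View pics/w1c.png

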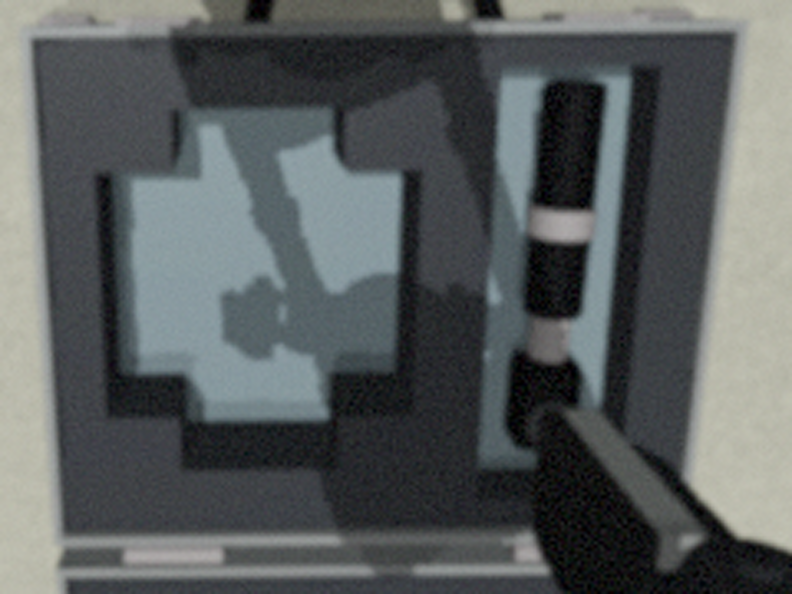

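```bash
python3 - <<'E'
from h import *
import pickle
C=pickle.load(open("pics/w1.pkl","rb"))
f=lambda c:[((x+.5)/3.3-.5+180,(y+.5)/3.3-.5+110) for x,y in c]
A=plane(C,f([(97,173),(420,172),(412,416),(107,416)]),.068)
B=plane(C,f([(176,107),(336,107),(331,468),(183,468)]),.068)
for P in (A,B):
    print(P[:,:2].tolist(),P.mean(0),[round(np.linalg.norm(P[i]-P[(i+1)%4]),4) for i in range(4)])
print(plane(C,f([(188,422),(330,424)]),.012))
E
python3 plan.py .535 -.008 .28 88.4
```

```text
[[0.45347858999875684, 0.16532726012492716], [0.45807215701630527, 0.30126397852229536], [0.5690610041481678, 0.29885140552760464], [0.5640105608042656, 0.16148680854735467]] [0.5112 0.2317 0.068 ] [np.float64(0.136), np.float64(0.111), np.float64(0.1375), np.float64(0.1106)]
[[0.4271637868226913, 0.20008042387286015], [0.4296089017127026, 0.26624275909773143], [0.5934341787735723, 0.2620417020627683], [0.5909482632012559, 0.19437015259596546]] [0.5103 0.2307 0.068 ] [np.float64(0.0662), np.float64(0.1639), np.float64(0.0677), np.float64(0.1639)]
[[0.5933 0.1935 0.012 ]
 [0.5971 0.2664 0.012 ]]
1.2 [0.4513 0.2291 0.3303] 88.03 F [-0.6737  0.4689  0.5054] w 0.0857 eff [ -1.3166 -34.051  -26.5204]
rows 5 end [ 0.5346 -0.0077  0.2803] 88.31
[-0.047, 0.018, 0.01, -0.001]
[-0.047, 0.019, 0.01, -0.001]
[-0.047, 0.018, 0.01, -0.001]
[-0.046, 0.018, 0.01, -0.001]
[-0.047, 0.018, 0.01, -0.001]
```

Wrist view: the well's cross outline spans crop (97..420, 107..468); measured cut-out 137×111 and slot 164×67 mm, matching the text. Centre (0.511, 0.231), agreeing with the top view. On to the first case.

{"op": "send_rows", "data": {
  "increments": [
    [1,-0.047,0.018,0.01,-0.001],
    [1,-0.047,0.019,0.01,-0.001],
    [1,-0.047,0.018,0.01,-0.001],
    [1,-0.046,0.018,0.01,-0.001],
    [1,-0.047,0.018,0.01,-0.001],
    [1,0,0,0,0]
  ]
}}

```text
clock: 1.95
position: [0.5346, -0.0077, 0.2784]
ee_rot: [-0.001, 0.717, 0.697, -0.001]
contact_force: [-0.3, 0.3, -0.3]
width: 0.0852
```

Run:
```python
from meas import *
from plan import st
import pickle
st();C=cal("wrist");im=manip.get_image("wrist");cv2.imwrite("pics/w2.png",im[:,:,::-1]);pickle.dump(C,open("pics/w2.pkl","wb"))
o,m=lids(im,C,amax=30000)
for q in o: print(q[0].round(1),*[round(float(v),1) for v in q[1:7]])
print(proj(C,[[.592,-.006,.042]]))
```

```text
1.95 [ 0.5346 -0.0077  0.2784] 88.35 F [-0.3285  0.3027 -0.297 ] w 0.0852 eff [ -1.6971 -36.5553 -25.5934]
[253.5 239.8] 965.8 640.1 -8.2 54.0 47.4 88.3
[255.6 177.3] 2001.9 553.3 -5.7 68.7 54.3 -1.7
[  5.7 147. ] 871.2 502.7 -318.1 102.7 26.2 -14.0
[108.4 121.8] 4972.4 480.3 -187.9 146.5 53.7 7.7
[[256.1883 206.3091]]
```

View pics/w2.png

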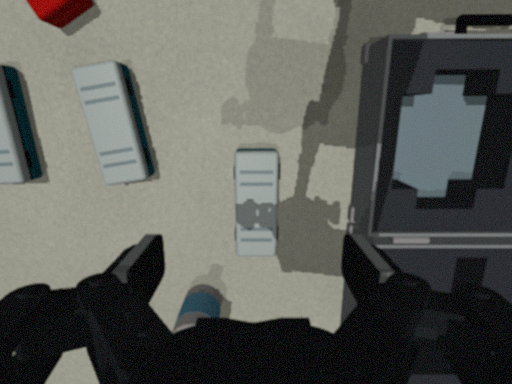

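```bash
python3 plan.py .593 -.0065 .07 88.3
```

```text
2.0 [ 0.5342 -0.006   0.279 ] 88.44 F [-0.5944  0.6714 -0.4713] w 0.0854 eff [ -1.3599 -36.3328 -25.394 ]
rows 4 end [ 0.5932 -0.0067  0.07  ] 88.21
[0.0, 0.015, 0.052, 0.001]
[0.001, 0.014, 0.053, 0.001]
[-0.0, 0.015, 0.052, 0.001]
[0.0, 0.015, 0.052, 0.001]
```

{"op": "send_rows", "data": {
  "increments": [
    [1,0,0.015,0.052,0.001],
    [1,0.0,0.015,0.052,0.001],
    [1,0,0.015,0.052,0.001],
    [1,0,0.015,0.052,0],
    [1,0,0,0.03,0],
    [1,0,0,0.02,0],
    [1,0,0,0.013,0],
    [1,0,0,0,0]
  ]
}}

```text
clock: 3.0
position: [0.5939, -0.0064, 0.0089]
ee_rot: [-0.001, 0.717, 0.697, -0.0]
contact_force: [0.6, 0.2, 0.8]
width: 0.0855
```

```bash
python3 plan.py .593 -.0065 .006 88.3
```

```text
3.0 [ 0.5939 -0.0064  0.0089] 88.43 F [0.5689 0.1898 0.7669] w 0.0855 eff [  0.0644 -46.9735 -17.2953]
rows 1 end [ 0.5929 -0.0064  0.0059] 88.32
[-0.0, -0.001, 0.003, 0.002]
```

{"op": "send_rows", "data": {
  "increments": [
    [0.4,0,0,0.002,0],
    [0.4,0,0,0,0],
    [0.4,0,0,0,0],
    [0.4,0,0,0,0],
    [0.4,0,0,0,0]
  ],
  "squeeze": 60
}}

```text
clock: 3.62
position: [0.5955, -0.0076, 0.0085]
ee_rot: [0.001, 0.717, 0.697, 0.001]
contact_force: [0.2, 1.9, 6.2]
width: 0.0572
```

```bash
python3 plan.py
```

```text
3.625 [ 0.5955 -0.0076  0.0085] 88.32 F [0.2108 1.9252 6.1599] w 0.0572 eff [ -1.6016 -44.4473 -16.3265]
```

{"op": "send_rows", "data": {
  "increments": [
    [0.4,0,0,-0.01,0],
    [0.4,0,0,-0.025,0],
    [0.4,0,0,-0.025,0],
    [0.4,0,0,-0.01,0],
    [0.4,0,0,0,0],
    [0.4,0,0,0,0],
    [0.4,0,0,0,0]
  ]
}}

```text
clock: 4.5
position: [0.5938, -0.0078, 0.0762]
ee_rot: [-0.001, 0.717, 0.697, -0.001]
contact_force: [0.2, -0.7, -4.3]
width: 0.0572
```

```bash
python3 plan.py
python3 - <<'E'
from plan import *
im=manip.get_image("side");st();cv2.imwrite("pics/s2.png",cv2.resize(im[100:300,120:380,::-1],None,fx=3,fy=3));st()
E
```

```text
4.5 [ 0.5938 -0.0078  0.0762] 88.35 F [ 0.2347 -0.7005 -4.2624] w 0.0572 eff [ -0.0069 -49.1355 -21.8286]
4.55 [ 0.594  -0.0078  0.0763] 88.35 F [ 0.3747 -0.6565 -3.7618] w 0.057 eff [ -0.0056 -49.0304 -21.7775]
4.55 [ 0.594  -0.0078  0.0763] 88.35 F [ 0.3747 -0.6565 -3.7618] w 0.057 eff [ -0.0056 -49.0304 -21.7775]
```

View pics/s2.png

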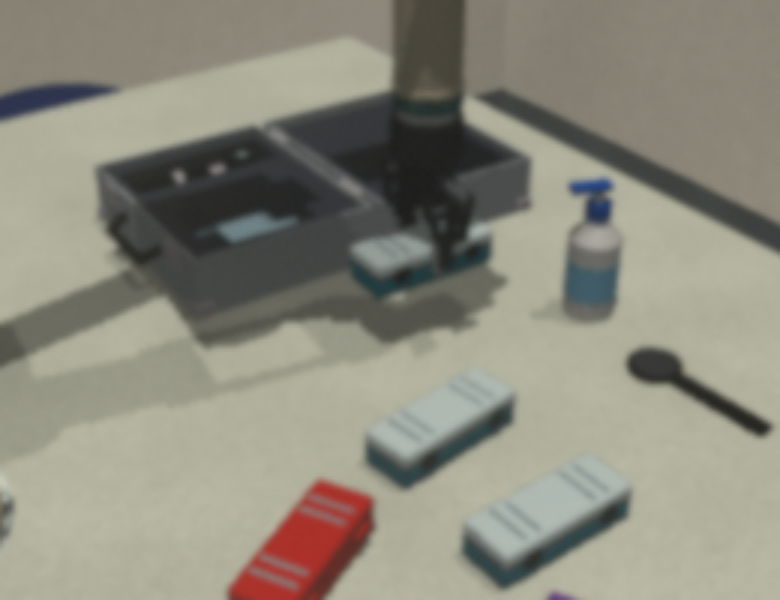

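Side view: case lifted level at (420,260 crop), reading ≈4 N → the middle one (0.45 kg). Put it back and weigh the next.

{"op": "send_rows", "data": {
  "increments": [
    [0.4,0,0,0.02,0],
    [0.4,0,0,0.028,0],
    [0.4,0,0,0.015,0],
    [0.4,0,0,0.005,0],
    [0.4,0,0,0.002,0],
    [0.4,0,0,0,0],
    [1,0,0,0,0],
    [1,0,0,0,0]
  ]
}}

```text
clock: 5.55
position: [0.5959, -0.0081, 0.008]
ee_rot: [0.001, 0.717, 0.697, 0.001]
contact_force: [0.0, 0.3, -0.1]
width: 0.0852
```

```bash
python3 plan.py
```

```text
5.55 [ 0.5959 -0.0081  0.008 ] 88.35 F [ 0.0337  0.3416 -0.1342] w 0.0852 eff [  0.0117 -47.9694 -17.5865]
```

```bash
cat > wp.py <<'E'
from plan import *
# args: step  then waypoints x,y,z,th   (comma separated)
def wps(W,step):
    s=manip.get_state();P=s["position"].copy();a=math.radians(th())
    for W_ in W:
        if len(W_)==5: stp=W_[4]
        else: stp=step
        p=P.copy();d=np.array(W_[:3])-p;turn=-(math.radians(W_[3])-a)
        n=max(1,math.ceil(np.linalg.norm(d)/stp-.02),math.ceil(abs(turn)/.18));t=round(turn/n,3)
        for i in range(n):
            w=p+d*(i+1)/n-P
            X=np.array([math.cos(a),math.sin(a),0]);Y=np.array([math.sin(a),-math.cos(a),0])
            r=[round(float(w@X),3),round(float(w@Y),3),round(float(-w[2]),3),t]
            print(r);P=P+r[0]*X+r[1]*Y+np.array([0,0,-r[2]]);a-=t
        print("-> ",P.round(4),round(math.degrees(a),2))
st();wps([[float(q) for q in w.split(",")] for w in sys.argv[2:]],float(sys.argv[1]))
E
python3 wp.py .055 .585,-.02,.08,90 .48,-.188,.08,97.65 .48,-.188,.007,97.65,.035
```

```text
5.55 [ 0.5959 -0.0081  0.008 ] 88.35 F [ 0.0337  0.3416 -0.1342] w 0.0852 eff [  0.0117 -47.9694 -17.5865]
[-0.006, -0.005, -0.036, -0.014]
[-0.006, -0.006, -0.036, -0.014]
->  [ 0.5846 -0.0199  0.08  ] 89.95
[-0.042, -0.026, 0.0, -0.034]
[-0.041, -0.028, 0.0, -0.034]
[-0.04, -0.029, 0.0, -0.034]
[-0.04, -0.03, 0.0, -0.034]
->  [ 0.4799 -0.1884  0.08  ] 97.74
[0.0, 0.0, 0.024, 0.001]
[0.0, 0.0, 0.025, 0.001]
[0.0, 0.0, 0.024, 0.001]
->  [ 0.4799 -0.1884  0.007 ] 97.57
```

{"op": "send_rows", "data": {
  "increments": [
    [1,0,0,-0.042,0],
    [1,-0.012,-0.011,-0.03,-0.028],
    [1,-0.042,-0.026,0,-0.034],
    [1,-0.041,-0.028,0,-0.034],
    [1,-0.04,-0.029,0,-0.034],
    [1,-0.04,-0.03,0,-0.034],
    [1,0,0,0,0]
  ]
}}

```text
clock: 6.42
position: [0.4777, -0.1909, 0.0797]
ee_rot: [0.001, 0.659, 0.752, -0.0]
contact_force: [-0.0, -0.0, 0.1]
width: 0.0853
```

```bash
python3 wp.py .055 .48,-.188,.007,97.65,.035
```

```text
6.425 [ 0.4777 -0.1909  0.0797] 97.49 F [-0.039  -0.0286  0.0717] w 0.0853 eff [ -1.3859 -38.9489 -18.9563]
[0.001, 0.001, 0.024, -0.001]
[0.001, 0.001, 0.024, -0.001]
[0.001, 0.001, 0.025, -0.001]
->  [ 0.4802 -0.1875  0.0067] 97.66
```

{"op": "send_rows", "data": {
  "increments": [
    [1,0.001,0.001,0.03,-0.001],
    [1,0.001,0.001,0.03,-0.001],
    [1,0,0,0.013,0],
    [0.4,0,0,0,0],
    [0.4,0,0,0,0],
    [0.4,0,0,0,0],
    [0.4,0,0,0,0],
    [0.4,0,0,0,0]
  ]
}}

```text
clock: 7.42
position: [0.4816, -0.1865, 0.0073]
ee_rot: [0.002, 0.657, 0.754, 0.0]
contact_force: [3.2, 0.4, 5.4]
width: 0.0575
```

{"op": "send_rows", "data": {
  "increments": [
    [0.4,0,0,-0.01,0],
    [0.4,0,0,-0.025,0],
    [0.4,0,0,-0.025,0],
    [0.4,0,0,-0.01,0],
    [0.4,0,0,0,0],
    [0.4,0,0,0,0]
  ]
}}

```text
clock: 8.18
position: [0.4791, -0.1853, 0.0751]
ee_rot: [-0.002, 0.657, 0.754, -0.0]
contact_force: [-0.2, 0.0, -8.3]
width: 0.0574
```

Run:
```python
from plan import *
st();im=manip.get_image("side");st();cv2.imwrite("pics/s3.png",cv2.resize(im[100:300,120:380,::-1],None,fx=3,fy=3))
```

```text
8.175 [ 0.4791 -0.1853  0.0751] 97.85 F [-0.2047  0.0337 -8.2951] w 0.0574 eff [ -0.0006 -43.459  -21.6305]
8.225 [ 0.4792 -0.1853  0.075 ] 97.85 F [-0.0807 -0.3489 -7.9427] w 0.057 eff [  0.0029 -43.302  -21.4702]
```

View pics/s3.png

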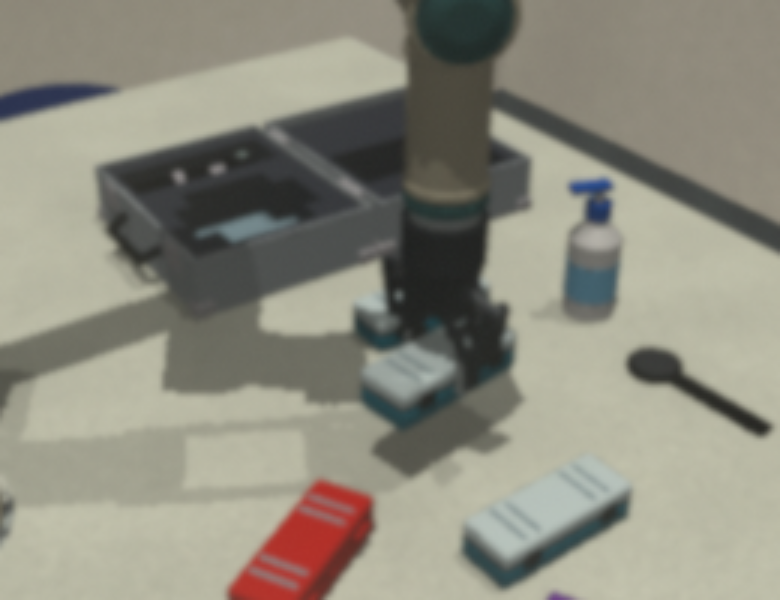

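Side view: held level at crop (440,380); force ≈8 N → the heaviest. Take it to the well.

```bash
python3 wp.py .05 .481,-.17,.16,97 .511,.2305,.16,88.2,.045
```

```text
8.225 [ 0.4792 -0.1853  0.075 ] 97.85 F [-0.0807 -0.3489 -7.9427] w 0.057 eff [  0.0029 -43.302  -21.4702]
[0.007, 0.002, -0.042, 0.007]
[0.008, 0.002, -0.043, 0.007]
->  [ 0.4811 -0.1699  0.16  ] 97.05
[0.044, 0.009, 0.0, 0.017]
[0.044, 0.008, 0.0, 0.017]
[0.044, 0.007, 0.0, 0.017]
[0.044, 0.007, 0.0, 0.017]
[0.044, 0.005, 0.0, 0.017]
[0.044, 0.005, 0.0, 0.017]
[0.045, 0.005, 0.0, 0.017]
[0.044, 0.003, 0.0, 0.017]
[0.045, 0.003, 0.0, 0.017]
->  [0.5112 0.2308 0.16  ] 88.29
```

{"op": "send_rows", "data": {
  "increments": [
    [0.4,0.007,0.002,-0.042,0.007],
    [0.4,0.008,0.002,-0.043,0.007],
    [0.4,0.03,0.006,0,0.012],
    [0.4,0.044,0.008,0,0.017],
    [0.4,0.044,0.007,0,0.017],
    [0.4,0.044,0.007,0,0.017],
    [0.4,0.044,0.005,0,0.017],
    [0.4,0.044,0.005,0,0.017]
  ]
}}

```text
clock: 9.22
position: [0.4985, 0.0833, 0.1601]
ee_rot: [-0.001, 0.698, 0.716, -0.001]
contact_force: [0.4, 0.3, -7.4]
width: 0.0574
```

{"op": "send_rows", "data": {
  "increments": [
    [0.4,0.044,0.005,0,0.017],
    [0.4,0.044,0.003,0,0.017],
    [0.4,0.04,0.003,0,0.017],
    [0.4,0.018,0.002,0,0],
    [0.4,0,0,0,0],
    [0.4,0,0,0,0]
  ]
}}

```text
clock: 9.98
position: [0.5111, 0.2268, 0.1606]
ee_rot: [-0.0, 0.716, 0.698, -0.001]
contact_force: [-0.3, 0.4, -7.0]
width: 0.0573
```

Run:
```python
from plan import *
st();im=manip.get_image("top");w=manip.get_image("wrist");cv2.imwrite("pics/t4.png",cv2.resize(im[140:260,80:230,::-1],None,fx=5,fy=5,interpolation=cv2.INTER_CUBIC))
cv2.imwrite("pics/w4.png",w[:,:,::-1])
plan(.511,.2305,.16,88.2)
```

```text
9.975 [0.5111 0.2268 0.1606] 88.57 F [-0.2757  0.4295 -7.0079] w 0.0573 eff [  0.5703 -45.3341 -25.6654]
rows 1 end [0.5115 0.2307 0.16  ] 88.22
[0.004, -0.0, 0.001, 0.005]
```

View pics/t4.png

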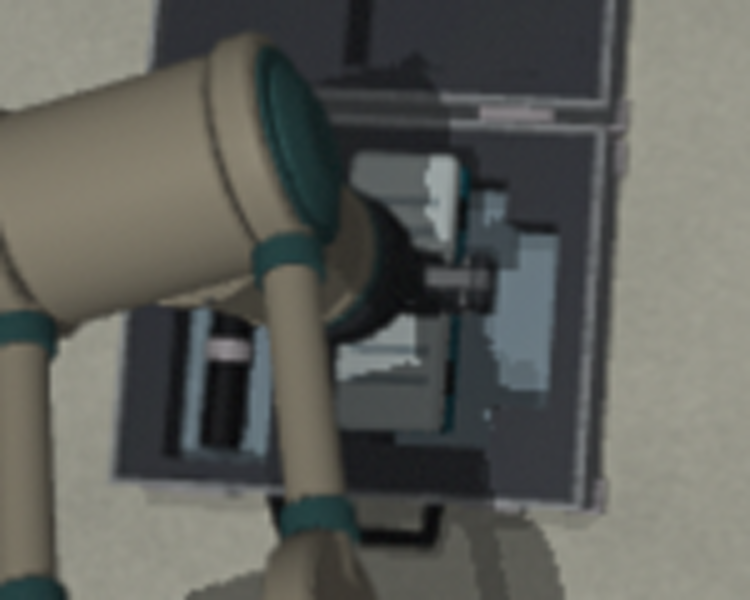

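View pics/w4.png

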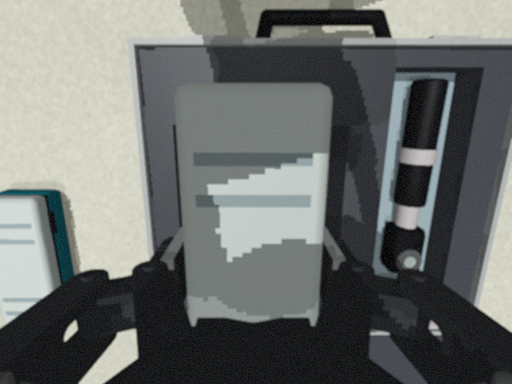

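Run:
```python
from h import *
C=cal("top")
f=lambda c:[((x+.5)/5-.5+80,(y+.5)/5-.5+140) for x,y in c]
P=plane(C,f([(354,152),(459,156),(441,431),(337,428)]),.1955);print(P,P.mean(0),[np.linalg.norm(P[i]-P[(i+1)%4]) for i in range(4)])
W=cal("wrist");Q=plane(W,[(176,84),(331,84)],.1955);print(Q,Q.mean(0)+[.075,0,0])
```

```text
[[0.5847 0.2521 0.1955]
 [0.5834 0.1944 0.1955]
 [0.4352 0.1974 0.1955]
 [0.4355 0.2535 0.1955]] [0.5097 0.2244 0.1955] [np.float64(0.05770142425356667), np.float64(0.14818577075240655), np.float64(0.056133050484602674), np.float64(0.14918724653258317)]
[[0.4358 0.2007 0.1955]
 [0.4372 0.2546 0.1955]] [0.5115 0.2277 0.1955]
```

{"op": "send_rows", "data": {
  "increments": [
    [0.4,0.004,0.0,0.02,0.005],
    [0.4,0,0,0.03,0],
    [0.4,0,0,0.02,0],
    [0.4,0,0,0,0]
  ]
}}

```text
clock: 10.58
position: [0.5103, 0.2305, 0.0899]
ee_rot: [-0.001, 0.718, 0.696, -0.002]
contact_force: [-1.4, -0.5, -7.7]
width: 0.0569
```

Run:
```python
from plan import *
st();w=manip.get_image("wrist")
cv2.imwrite("pics/w5.png",w[:,:,::-1])
plan(.511,.2305,.09,88.2)
```

```text
10.575 [0.5103 0.2305 0.0899] 88.22 F [-1.432  -0.5261 -7.6797] w 0.0569 eff [ -0.0174 -46.3154 -22.6421]
rows 1 end [0.5105 0.2301 0.0901] 88.17
[-0.001, -0.001, 0.001, 0.001]
```

View pics/w5.png

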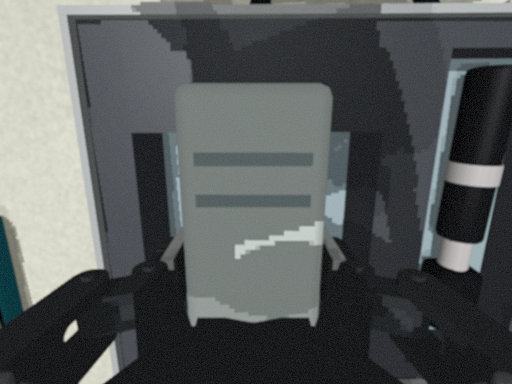

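Wrist view: the case (176–331 px) sits centred between the cut-out's edges (133, 378). Descending.

{"op": "send_rows", "data": {
  "increments": [
    [0.4,0,0,0.012,0],
    [0.4,0,0,0.013,0],
    [0.4,0,0,0.012,0],
    [0.4,0,0,0,0]
  ]
}}

```text
clock: 11.12
position: [0.5105, 0.2316, 0.0529]
ee_rot: [-0.001, 0.718, 0.697, -0.001]
contact_force: [0.2, 0.2, -6.7]
width: 0.0574
```

```bash
python3 plan.py .511 .2305 .019 88.2
```

```text
11.125 [0.5105 0.2316 0.0529] 88.3 F [ 0.21    0.2363 -6.731 ] w 0.0574 eff [ -0.089  -47.8251 -21.2412]
rows 1 end [0.5105 0.2306 0.0189] 88.18
[-0.001, 0.0, 0.034, 0.002]
```

{"op": "send_rows", "data": {
  "increments": [
    [0.4,0,0,0.012,0],
    [0.4,0,0,0.012,0],
    [0.4,0,0,0.006,0],
    [0.4,0,0,0.002,0],
    [0.4,0,0,0.001,0],
    [0.4,0,0,0,0]
  ]
}}

```text
clock: 11.88
position: [0.512, 0.232, 0.0216]
ee_rot: [0.0, 0.718, 0.696, 0.0]
contact_force: [-0.4, -0.5, -7.8]
width: 0.0575
```

{"op": "send_rows", "data": {
  "increments": [
    [0.4,0,0,0.002,0],
    [0.4,0,0,0.001,0],
    [0.4,0,0,0,0]
  ]
}}

```text
clock: 12.25
position: [0.5121, 0.2321, 0.0193]
ee_rot: [0.0, 0.718, 0.697, 0.001]
contact_force: [-2.3, 0.2, 2.8]
width: 0.057
```

{"op": "send_rows", "data": {
  "increments": [
    [0.85,0,0,0,0],
    [0.85,0,0,0,0],
    [0.85,0,0,0,0]
  ]
}}

```text
clock: 12.62
position: [0.5121, 0.2321, 0.0185]
ee_rot: [0.0, 0.718, 0.696, 0.0]
contact_force: [-0.3, -1.0, -0.2]
width: 0.0726
```

```bash
python3 plan.py
```

```text
12.625 [0.5121 0.2321 0.0185] 88.29 F [-0.3397 -1.027  -0.2039] w 0.0726 eff [  0.0022 -44.8956 -17.3602]
```

Released cleanly. Rise and look at it.

{"op": "send_rows", "data": {
  "increments": [
    [0.85,0,0,-0.03,0],
    [0.85,0,0,-0.055,0],
    [1,0,0,-0.055,0],
    [1,0,-0.03,-0.055,0],
    [1,0,-0.03,-0.03,0],
    [1,0,0,0,0]
  ]
}}

```text
clock: 13.38
position: [0.4516, 0.2343, 0.2463]
ee_rot: [0.001, 0.717, 0.697, 0.003]
contact_force: [0.8, 0.2, -0.7]
width: 0.0856
```

Run:
```python
from plan import *
import pickle
st();C=cal("wrist");w=manip.get_image("wrist");pickle.dump(C,open("pics/w6.pkl","wb"))
cv2.imwrite("pics/w6.png",cv2.resize(w[:,:,::-1],(768,576),interpolation=cv2.INTER_CUBIC))
```

```text
13.375 [0.4516 0.2343 0.2463] 88.35 F [ 0.8123  0.1659 -0.657 ] w 0.0856 eff [  0.4703 -36.9353 -24.9108]
```

View pics/w6.png

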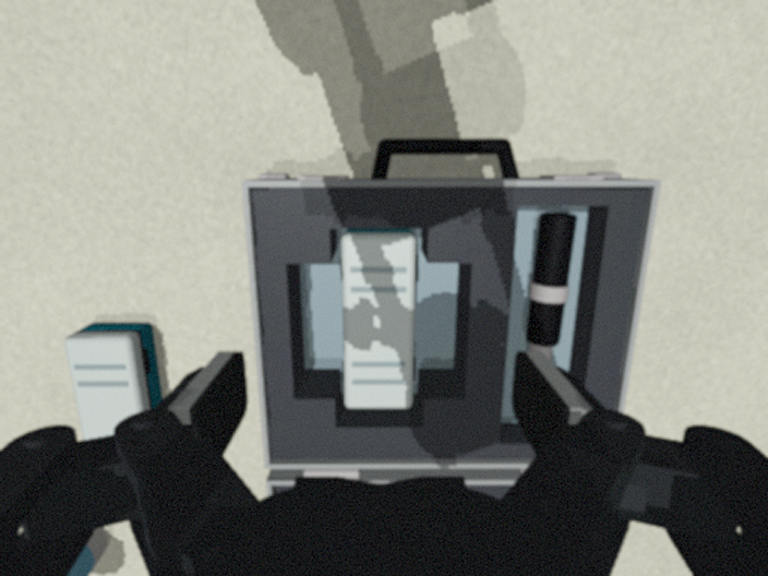

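```bash
python3 - <<'E'
from h import *
import pickle
C=pickle.load(open("pics/w6.pkl","rb"))
f=lambda c:[((x+.5)/1.5-.5,(y+.5)/1.5-.5) for x,y in c]
P=plane(C,f([(343,234),(415,234),(413,408),(344,408)]),.054);print(P,P.mean(0),[round(np.linalg.norm(P[i]-P[(i+1)%4]),4) for i in range(4)])
A=plane(C,f([(288,263),(471,263),(466,398),(295,398)]),.068);print(A.mean(0),[round(np.linalg.norm(A[i]-A[(i+1)%4]),4) for i in range(4)])
B=plane(C,f([(333,229),(423,229),(422,427),(336,427)]),.068);print(B.mean(0),[round(np.linalg.norm(B[i]-B[(i+1)%4]),4) for i in range(4)])
E
python3 wp.py .055 .53,.14,.2,88.3 .593,-.0065,.08,88.3 .593,-.0065,.007,88.3,.035
```

```text
[[0.435  0.2063 0.054 ]
 [0.4367 0.261  0.054 ]
 [0.5851 0.2581 0.054 ]
 [0.5833 0.1996 0.054 ]] [0.51   0.2312 0.054 ] [np.float64(0.0548), np.float64(0.1484), np.float64(0.0586), np.float64(0.1484)]
[0.5111 0.2322 0.068 ] [np.float64(0.1358), np.float64(0.1116), np.float64(0.1382), np.float64(0.1115)]
[0.5117 0.231  0.068 ] [np.float64(0.0654), np.float64(0.1635), np.float64(0.0708), np.float64(0.1634)]
13.425 [0.452  0.234  0.2444] 88.33 F [-0.2227  0.4128 -0.9666] w 0.0855 eff [  0.4198 -37.1452 -25.1061]
[-0.031, 0.027, 0.015, 0.0]
[-0.03, 0.027, 0.015, 0.0]
[-0.031, 0.027, 0.014, 0.0]
->  [0.5303 0.1396 0.2004] 88.33
[-0.036, 0.017, 0.03, 0.0]
[-0.036, 0.016, 0.03, 0.0]
[-0.036, 0.017, 0.03, 0.0]
[-0.036, 0.017, 0.03, 0.0]
->  [ 0.5931 -0.0062  0.0804] 88.33
[-0.0, -0.0, 0.024, 0.0]
[-0.0, -0.0, 0.025, 0.0]
[-0.0, -0.0, 0.024, 0.0]
->  [ 0.5931 -0.0062  0.0074] 88.33
```

{"op": "send_rows", "data": {
  "increments": [
    [1,-0.031,0.027,0.015,0],
    [1,-0.03,0.027,0.015,0],
    [1,-0.031,0.027,0.014,0],
    [1,-0.036,0.017,0.03,0],
    [1,-0.036,0.016,0.03,0],
    [1,-0.036,0.017,0.03,0],
    [1,-0.036,0.017,0.03,0],
    [1,0,0,0,0]
  ]
}}

```text
clock: 14.42
position: [0.5917, -0.0094, 0.0742]
ee_rot: [-0.003, 0.719, 0.695, -0.003]
contact_force: [0.4, -0.1, -0.3]
width: 0.0854
```

```bash
python3 wp.py .055 .594,-.007,.0075,88.3,.035
```

```text
14.425 [ 0.5917 -0.0094  0.0742] 88.08 F [ 0.3777 -0.0838 -0.2855] w 0.0854 eff [ -1.2359 -45.4108 -20.4698]
[0.001, 0.001, 0.033, -0.002]
[0.001, 0.001, 0.034, -0.002]
->  [ 0.5938 -0.0075  0.0072] 88.31
```

{"op": "send_rows", "data": {
  "increments": [
    [1,0.001,0.001,0.03,-0.001],
    [1,0,0.001,0.025,-0.001],
    [1,0,0,0,0]
  ]
}}

```text
clock: 14.8
position: [0.5928, -0.0049, 0.0217]
ee_rot: [-0.002, 0.717, 0.697, -0.002]
contact_force: [-0.4, 0.4, 0.6]
width: 0.0855
```

```bash
python3 wp.py .055 .594,-.007,.0075,88.3,.035
```

```text
14.8 [ 0.5928 -0.0049  0.0217] 88.42 F [-0.4062  0.42    0.6394] w 0.0855 eff [ -0.1847 -46.6009 -17.956 ]
[-0.002, 0.001, 0.014, 0.002]
->  [ 0.5937 -0.007   0.0077] 88.31
```

{"op": "send_rows", "data": {
  "increments": [
    [1,-0.002,0.001,0.014,0.002],
    [0.4,0,0,0,0],
    [0.4,0,0,0,0],
    [0.4,0,0,0,0],
    [0.4,0,0,0,0],
    [0.4,0,0,0,0]
  ]
}}

```text
clock: 15.55
position: [0.5962, -0.0078, 0.0108]
ee_rot: [0.001, 0.718, 0.697, 0.0]
contact_force: [-0.5, -0.6, 3.0]
width: 0.0569
```

{"op": "send_rows", "data": {
  "increments": [
    [0.4,0,0,-0.01,0],
    [0.4,0,0,-0.03,0],
    [0.4,0,0,-0.05,0],
    [0.4,0,0,-0.05,0],
    [0.4,0,0,-0.05,0],
    [0.4,0,0,-0.02,0],
    [0.4,0,0,0,0]
  ]
}}

```text
clock: 16.42
position: [0.5961, -0.0076, 0.2217]
ee_rot: [0.001, 0.718, 0.696, 0.001]
contact_force: [-0.6, -0.7, -5.1]
width: 0.0569
```

```bash
python3 wp.py .045 .511,.231,.215,88.2
```

```text
16.425 [ 0.5961 -0.0076  0.2217] 88.29 F [-0.6205 -0.6881 -5.1229] w 0.0569 eff [  0.0445 -47.9198 -27.274 ]
[0.039, -0.015, 0.001, 0.0]
[0.04, -0.016, 0.001, 0.0]
[0.039, -0.015, 0.001, 0.0]
[0.039, -0.015, 0.001, 0.0]
[0.04, -0.016, 0.002, 0.0]
[0.039, -0.015, 0.001, 0.0]
->  [0.5112 0.231  0.2147] 88.29
```

{"op": "send_rows", "data": {
  "increments": [
    [0.4,0.03,-0.012,0.001,0],
    [0.4,0.044,-0.017,0.001,0],
    [0.4,0.044,-0.016,0.001,0],
    [0.4,0.044,-0.016,0.001,0],
    [0.4,0.044,-0.016,0.001,0],
    [0.4,0.025,-0.009,0.001,0],
    [0.4,0.005,-0.003,0,0],
    [0.4,0,0,0,0]
  ]
}}

```text
clock: 17.42
position: [0.5129, 0.2304, 0.2128]
ee_rot: [-0.0, 0.717, 0.697, -0.001]
contact_force: [0.7, -0.7, -5.2]
width: 0.0574
```

Run:
```python
from plan import *
st();im=manip.get_image("top");w=manip.get_image("wrist");cv2.imwrite("pics/t7.png",cv2.resize(im[140:260,80:230,::-1],None,fx=5,fy=5,interpolation=cv2.INTER_CUBIC))
cv2.imwrite("pics/w7.png",w[:,:,::-1])
st()
```

```text
17.425 [0.5129 0.2304 0.2128] 88.33 F [ 0.6778 -0.7202 -5.2356] w 0.0574 eff [  0.8883 -43.3337 -25.7509]
17.525 [0.5138 0.2298 0.2134] 88.24 F [ 0.2481  0.3031 -4.8601] w 0.057 eff [  0.4988 -43.2173 -25.7441]
```

View pics/t7.png

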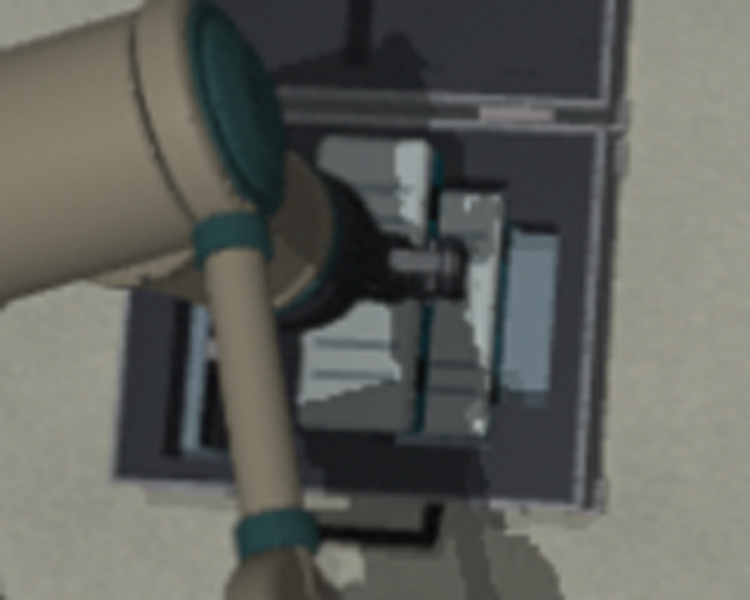

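View pics/w7.png

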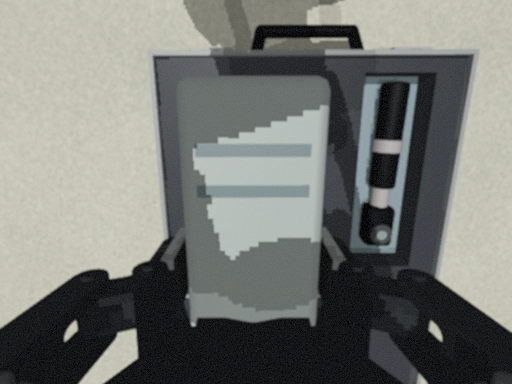

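```bash
python3 - <<'E'
from h import *
C=cal("top")
f=lambda c:[((x+.5)/5-.5+80,(y+.5)/5-.5+140) for x,y in c]
z=.2134-.0108+.042
P=plane(C,f([(320,136),(433,139),(415,431),(299,428)]),z);print(P,P.mean(0),[np.linalg.norm(P[i]-P[(i+1)%4]) for i in range(4)])
W=cal("wrist");Q=plane(W,[(177,78),(331,78)],z);print(Q,Q.mean(0)+[.075,0,0])
E
python3 plan.py .513 .2305 .15 88.2
```

```text
[[0.584  0.2557 0.2446]
 [0.5833 0.1966 0.2446]
 [0.434  0.1988 0.2446]
 [0.4341 0.2583 0.2446]] [0.5088 0.2273 0.2446] [np.float64(0.059023604135547976), np.float64(0.14931087381024374), np.float64(0.05948585292410769), np.float64(0.1499150329442882)]
[[0.4358 0.2039 0.2446]
 [0.4375 0.2588 0.2446]] [0.5117 0.2314 0.2446]
17.525 [0.5138 0.2298 0.2134] 88.24 F [ 0.2481  0.3031 -4.8601] w 0.057 eff [  0.4988 -43.2173 -25.7441]
rows 2 end [0.5128 0.2308 0.1504] 88.24
[0.0, -0.0, 0.032, 0.0]
[0.001, -0.001, 0.031, 0.0]
```

{"op": "send_rows", "data": {
  "increments": [
    [0.4,0.001,0,0.03,0],
    [0.4,0,0,0.04,0],
    [0.4,0,0,0.04,0],
    [0.4,0,0,0.015,0],
    [0.4,0,0,0.008,0],
    [0.4,0,0,0,0]
  ]
}}

```text
clock: 18.27
position: [0.5147, 0.2318, 0.0818]
ee_rot: [0.0, 0.718, 0.696, 0.001]
contact_force: [-0.1, -0.3, -4.1]
width: 0.057
```

```bash
python3 plan.py .513 .231 .0655 88.2
```

```text
18.275 [0.5147 0.2318 0.0818] 88.27 F [-0.1157 -0.3231 -4.0502] w 0.057 eff [ -0.1203 -45.0581 -21.0958]
rows 1 end [0.5126 0.2309 0.0658] 88.21
[-0.001, -0.002, 0.016, 0.001]
```

{"op": "send_rows", "data": {
  "increments": [
    [0.4,0,-0.002,0.008,0.001],
    [0.4,0,0,0.005,0],
    [0.4,0,0,0.002,0],
    [0.4,0,0,0.001,0],
    [0.4,0,0,0,0],
    [0.4,0,0,0,0]
  ]
}}

```text
clock: 19.02
position: [0.512, 0.232, 0.0653]
ee_rot: [0.0, 0.718, 0.696, 0.0]
contact_force: [0.3, 0.6, -4.1]
width: 0.0571
```

{"op": "send_rows", "data": {
  "increments": [
    [0.4,0,0,0.001,0],
    [0.4,0,0,0.001,0],
    [0.4,0,0,0,0]
  ]
}}

```text
clock: 19.4
position: [0.5122, 0.232, 0.0648]
ee_rot: [0.0, 0.718, 0.696, 0.001]
contact_force: [-2.6, -0.8, 5.7]
width: 0.0569
```

Contact. Open only partly (fingers now beside the rim-level foam), then rise.

{"op": "send_rows", "data": {
  "increments": [
    [0.85,0,0,0,0],
    [0.85,0,0,0,0],
    [0.85,0,0,0,0],
    [0.85,0,0,-0.03,0],
    [0.85,0,0,-0.055,0],
    [1,0,-0.03,-0.055,0],
    [1,0,-0.03,-0.05,0],
    [1,0,0,0,0]
  ]
}}

```text
clock: 20.4
position: [0.4524, 0.2347, 0.2577]
ee_rot: [0.002, 0.718, 0.697, 0.004]
contact_force: [-0.7, -0.2, 0.6]
width: 0.0853
```

```bash
python3 - <<'E'
from plan import *
import pickle
st();C=cal("wrist");w=manip.get_image("wrist");pickle.dump(C,open("pics/w8.pkl","wb"))
cv2.imwrite("pics/w8.png",cv2.resize(w[:,:,::-1],(768,576),interpolation=cv2.INTER_CUBIC))
E
python3 wp.py .06 .5,.1,.15,88.3 .477,-.2,.12,91.5 .477,-.3435,.08,91.5
```

```text
20.4 [0.4524 0.2347 0.2577] 88.3 F [-0.655  -0.1826  0.5971] w 0.0853 eff [  0.4381 -36.8148 -25.302 ]
20.45 [0.4523 0.2342 0.2551] 88.28 F [-0.0753  0.5481 -1.2336] w 0.0852 eff [  0.3736 -37.1945 -25.7458]
[-0.044, 0.017, 0.035, -0.0]
[-0.044, 0.017, 0.035, -0.0]
[-0.045, 0.018, 0.035, -0.0]
->  [0.5003 0.0997 0.1501] 88.28
[-0.05, -0.002, 0.005, -0.009]
[-0.05, -0.003, 0.005, -0.009]
[-0.05, -0.003, 0.005, -0.009]
[-0.05, -0.004, 0.005, -0.009]
[-0.05, -0.004, 0.005, -0.009]
[-0.05, -0.005, 0.005, -0.009]
->  [ 0.477  -0.2002  0.1201] 91.37
[-0.048, -0.001, 0.013, -0.001]
[-0.048, -0.001, 0.014, -0.001]
[-0.047, -0.002, 0.013, -0.001]
->  [ 0.4766 -0.3432  0.0801] 91.55
```

View pics/w8.png

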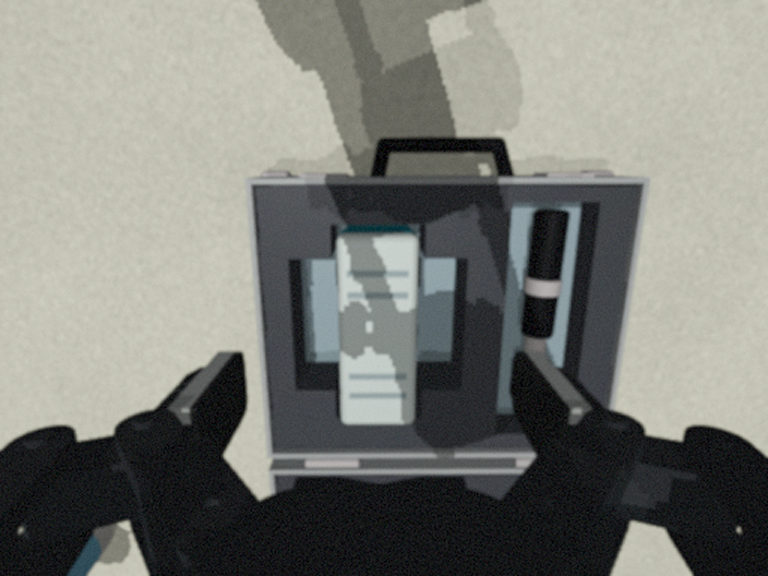

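Run:
```python
from h import *
import pickle
C=pickle.load(open("pics/w8.pkl","rb"))
f=lambda c:[((x+.5)/1.5-.5,(y+.5)/1.5-.5) for x,y in c]
P=plane(C,f([(337,235),(418,234),(415,423),(340,424)]),.096);print(P,P.mean(0),[round(np.linalg.norm(P[i]-P[(i+1)%4]),4) for i in range(4)])
```

```text
[[0.4323 0.2053 0.096 ]
 [0.4333 0.2613 0.096 ]
 [0.5815 0.2579 0.096 ]
 [0.5805 0.1994 0.096 ]] [0.5069 0.231  0.096 ] [np.float64(0.056), np.float64(0.1482), np.float64(0.0585), np.float64(0.1483)]
```

{"op": "send_rows", "data": {
  "increments": [
    [1,-0.044,0.017,0.035,0],
    [1,-0.044,0.017,0.035,0],
    [1,-0.045,0.018,0.035,0],
    [1,-0.05,-0.002,0.005,-0.009],
    [1,-0.05,-0.003,0.005,-0.009],
    [1,-0.05,-0.003,0.005,-0.009],
    [1,-0.05,-0.004,0.005,-0.009],
    [1,-0.05,-0.004,0.005,-0.009]
  ]
}}

```text
clock: 21.45
position: [0.4796, -0.1522, 0.1209]
ee_rot: [-0.001, 0.702, 0.712, -0.0]
contact_force: [0.7, -0.1, 0.8]
width: 0.0855
```

```bash
python3 wp.py .05 .43,-.3435,.18,91.5
```

```text
21.45 [ 0.4796 -0.1522  0.1209] 90.8 F [ 0.6817 -0.1222  0.8277] w 0.0855 eff [  3.4549 -38.5016 -19.6541]
[-0.038, -0.01, -0.012, -0.002]
[-0.038, -0.011, -0.012, -0.002]
[-0.038, -0.011, -0.011, -0.002]
[-0.038, -0.01, -0.012, -0.002]
[-0.038, -0.011, -0.012, -0.002]
->  [ 0.4301 -0.3431  0.1799] 91.38
```

```bash
python3 wp.py .05 .477,-.343,.085,91.4
```

```text
21.45 [ 0.4796 -0.1522  0.1209] 90.8 F [ 0.6817 -0.1222  0.8277] w 0.0855 eff [  3.4549 -38.5016 -19.6541]
[-0.048, -0.001, 0.009, -0.003]
[-0.047, -0.002, 0.009, -0.003]
[-0.048, -0.001, 0.009, -0.003]
[-0.048, -0.002, 0.009, -0.003]
->  [ 0.4772 -0.3433  0.0849] 91.49
```

{"op": "send_rows", "data": {
  "increments": [
    [1,-0.048,-0.001,0.009,-0.003],
    [1,-0.047,-0.002,0.009,-0.003],
    [1,-0.048,-0.001,0.009,-0.003],
    [1,-0.048,-0.002,0.009,-0.003],
    [1,0,0,0,0],
    [1,0,0,0,0]
  ]
}}

```text
clock: 22.2
position: [0.4772, -0.3409, 0.0851]
ee_rot: [-0.002, 0.698, 0.716, 0.0]
contact_force: [-0.5, -0.2, 0.7]
width: 0.0854
```

Run:
```python
from plan import *
st();im=manip.get_image("wrist");cv2.imwrite("pics/w9.png",im[:,:,::-1])
plan(.477,-.343,.03,91.4)
```

```text
22.2 [ 0.4772 -0.3409  0.0851] 91.44 F [-0.4717 -0.2304  0.6957] w 0.0854 eff [ -0.8706 -44.8343 -20.9043]
rows 2 end [ 0.4765 -0.3435  0.0297] 91.39
[-0.001, -0.0, 0.028, 0.001]
[-0.002, -0.001, 0.028, 0.001]
```

View pics/w9.png

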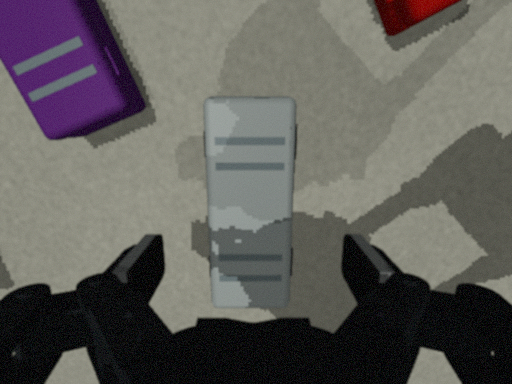

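Wrist view: grey case spans (205–295, 97–307), centred between the fingers; purple look-alike at (75,65) is clear.

Run:
```python
from plan import *
C=cal("wrist");P=plane(C,[(205,98),(295,98),(290,306),(212,306)],.042);print(P,P.mean(0))
```

```text
[[ 0.4046 -0.3723  0.042 ]
 [ 0.4032 -0.3179  0.042 ]
 [ 0.5484 -0.3125  0.042 ]
 [ 0.5498 -0.3695  0.042 ]] [ 0.4765 -0.3431  0.042 ]
```

{"op": "send_rows", "data": {
  "increments": [
    [1,-0.001,0,0.03,0],
    [1,0,0,0.03,0],
    [1,0,0,0.015,0],
    [1,0,0,0,0]
  ]
}}

```text
clock: 22.75
position: [0.4778, -0.3413, 0.0112]
ee_rot: [-0.001, 0.697, 0.717, 0.0]
contact_force: [0.3, 0.3, 0.1]
width: 0.0847
```

{"op": "send_rows", "data": {
  "increments": [
    [0.4,0,0,0,0],
    [0.4,0,0,0,0],
    [0.4,0,0,0,0],
    [0.4,0,0,0,0],
    [0.4,0,0,0,0]
  ]
}}

```text
clock: 23.38
position: [0.4792, -0.3434, 0.0135]
ee_rot: [0.001, 0.698, 0.716, 0.0]
contact_force: [0.0, 0.9, 7.9]
width: 0.0568
```

{"op": "send_rows", "data": {
  "increments": [
    [0.4,0,0,-0.01,0],
    [0.4,0,0,-0.03,0],
    [0.4,0,0,-0.05,0],
    [0.4,0,0,-0.05,0],
    [0.4,0,0,-0.05,0],
    [0.4,0,0,-0.03,0],
    [0.4,0,0,0,0],
    [0.4,0,0,0,0]
  ]
}}

```text
clock: 24.38
position: [0.4772, -0.3418, 0.2303]
ee_rot: [-0.002, 0.698, 0.716, -0.0]
contact_force: [0.2, -0.0, -3.2]
width: 0.0572
```

```bash
python3 wp.py .05 .481,-.2,.23,90.5 .511,.231,.24,88.2,.05
```

```text
24.375 [ 0.4772 -0.3418  0.2303] 91.5 F [ 0.1634 -0.0149 -3.2482] w 0.0572 eff [  0.0212 -45.5811 -26.4212]
[0.047, 0.002, 0.0, 0.006]
[0.047, 0.003, 0.0, 0.006]
[0.048, 0.002, 0.0, 0.006]
->  [ 0.4814 -0.1997  0.2303] 90.47
[0.048, 0.004, -0.001, 0.004]
[0.048, 0.003, -0.001, 0.004]
[0.048, 0.003, -0.001, 0.004]
[0.047, 0.004, -0.001, 0.004]
[0.048, 0.002, -0.001, 0.004]
[0.048, 0.003, -0.001, 0.004]
[0.048, 0.003, -0.002, 0.004]
[0.048, 0.002, -0.001, 0.004]
[0.048, 0.002, -0.001, 0.004]
->  [0.5108 0.2311 0.2403] 88.4
```

{"op": "send_rows", "data": {
  "increments": [
    [0.4,0.047,0.002,0,0.006],
    [0.4,0.047,0.003,0,0.006],
    [0.4,0.048,0.002,0,0.006],
    [0.4,0.048,0.004,-0.001,0.004],
    [0.4,0.048,0.003,-0.001,0.004],
    [0.4,0.048,0.003,-0.001,0.004],
    [0.4,0.047,0.004,-0.001,0.004],
    [0.4,0.048,0.002,-0.001,0.004]
  ]
}}

```text
clock: 25.38
position: [0.497, 0.04, 0.2347]
ee_rot: [-0.002, 0.711, 0.703, -0.001]
contact_force: [-0.3, 0.1, -1.9]
width: 0.057
```

{"op": "send_rows", "data": {
  "increments": [
    [0.4,0.048,0.003,-0.001,0.004],
    [0.4,0.048,0.003,-0.002,0.004],
    [0.4,0.048,0.002,-0.001,0.004],
    [0.4,0.03,0.002,-0.001,0.004],
    [0.4,0.018,0,0,0],
    [0.4,0,0,0,0],
    [0.4,0,0,0,0]
  ]
}}

```text
clock: 26.25
position: [0.5114, 0.229, 0.2414]
ee_rot: [0.0, 0.717, 0.697, -0.001]
contact_force: [-0.4, 0.6, -2.9]
width: 0.0566
```

Run:
```python
from plan import *
st();im=manip.get_image("top");st();w=manip.get_image("wrist");st()
cv2.imwrite("pics/t10.png",cv2.resize(im[140:260,80:230,::-1],None,fx=5,fy=5,interpolation=cv2.INTER_CUBIC))
cv2.imwrite("pics/w10.png",w[:,:,::-1])
for i in range(5):
    manip.get_image("side");print(manip.get_state()["contact_force"])
plan(.511,.231,.2,88.2)
```

```text
26.25 [0.5114 0.229  0.2414] 88.37 F [-0.3657  0.6377 -2.8671] w 0.0566 eff [  0.5182 -40.9084 -25.4908]
26.3 [0.5116 0.2289 0.2417] 88.34 F [-0.1217 -0.4049 -1.98  ] w 0.0573 eff [  0.366  -40.9337 -25.455 ]
26.35 [0.5117 0.229  0.2419] 88.33 F [ 1.6125  0.7932 -2.4754] w 0.0568 eff [  0.2445 -40.9778 -25.445 ]
[-0.8956 -0.3009 -1.662 ]
[ 0.1061 -0.2167 -1.1162]
[ 0.553  -0.4564 -1.4733]
[ 0.5807  0.2312 -2.8878]
[-0.2874 -0.1557 -1.1138]
rows 1 end [0.5109 0.2308 0.2003] 88.19
[0.001, -0.001, 0.042, 0.003]
```

View pics/w10.png

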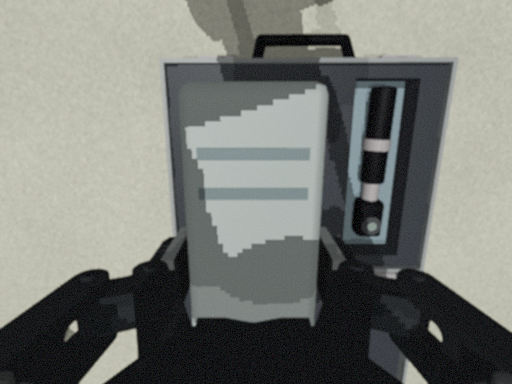

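View pics/t10.png

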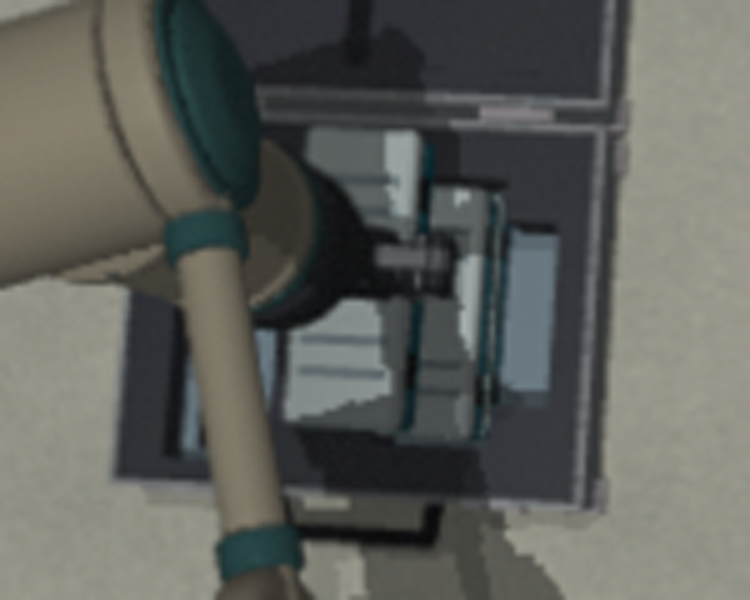

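Weight averages ≈2.0 N → lightest, confirmed. Check position and lower.

Run:
```python
from h import *
W=cal("wrist");Q=plane(W,[(179,84),(328,84)],.2704);print(Q,Q.mean(0)+[.075,0,0])
```

```text
[[0.4356 0.2035 0.2704]
 [0.4372 0.2583 0.2704]] [0.5114 0.2309 0.2704]
```

{"op": "send_rows", "data": {
  "increments": [
    [0.4,0.001,-0.001,0.03,0.002],
    [0.4,0,0,0.04,0],
    [0.4,0,0,0.03,0],
    [0.4,0,0,0.012,0],
    [0.4,0,0,0.006,0],
    [0.4,0,0,0,0]
  ]
}}

```text
clock: 27.35
position: [0.5114, 0.2315, 0.1247]
ee_rot: [0.0, 0.718, 0.696, 0.001]
contact_force: [0.8, 0.5, -2.3]
width: 0.0572
```

```bash
python3 plan.py .511 .231 .111 88.2
```

```text
27.35 [0.5114 0.2315 0.1247] 88.29 F [ 0.7551  0.4896 -2.2517] w 0.0572 eff [ -0.0326 -42.5658 -21.8832]
rows 1 end [0.5114 0.2315 0.1107] 88.18
[-0.0, -0.0, 0.014, 0.002]
```

{"op": "send_rows", "data": {
  "increments": [
    [0.4,0,0,0.007,0.001],
    [0.4,0,0,0.004,0],
    [0.4,0,0,0.002,0],
    [0.4,0,0,0,0],
    [0.4,0,0,0,0]
  ]
}}

```text
clock: 27.98
position: [0.5109, 0.2314, 0.1112]
ee_rot: [0.0, 0.718, 0.696, 0.0]
contact_force: [-0.4, -0.2, -2.2]
width: 0.0574
```

{"op": "send_rows", "data": {
  "increments": [
    [0.4,0,0,0.001,0],
    [0.4,0,0,0,0],
    [0.4,0,0,0,0]
  ]
}}

```text
clock: 28.35
position: [0.5108, 0.2313, 0.1101]
ee_rot: [0.0, 0.718, 0.696, 0.0]
contact_force: [-0.3, 0.4, -1.9]
width: 0.057
```

{"op": "send_rows", "data": {
  "increments": [
    [0.4,0,0,0.001,0],
    [0.4,0,0,0,0],
    [0.4,0,0,0,0]
  ]
}}

```text
clock: 28.72
position: [0.5109, 0.2314, 0.1096]
ee_rot: [0.0, 0.718, 0.696, 0.0]
contact_force: [-0.7, -0.3, 3.7]
width: 0.0572
```

Contact. Release and rise.

{"op": "send_rows", "data": {
  "increments": [
    [0.9,0,0,0,0],
    [0.9,0,0,0,0],
    [0.9,0,0,0,0],
    [0.9,0,0,-0.03,0],
    [1,0,0,-0.05,0],
    [1,0,-0.04,-0.05,0],
    [1,0,-0.05,-0.03,0],
    [1,0,0,0,0]
  ]
}}

```text
clock: 29.72
position: [0.4201, 0.2345, 0.2709]
ee_rot: [0.001, 0.717, 0.697, 0.002]
contact_force: [0.9, 0.2, -0.2]
width: 0.0851
```

Run:
```python
from plan import *
st();C=cal("wrist");w=manip.get_image("wrist");s=manip.get_image("side");t=manip.get_image("top")
cv2.imwrite("pics/w11.png",cv2.resize(w[:,:,::-1],(768,576),interpolation=cv2.INTER_CUBIC))
cv2.imwrite("pics/s11.png",cv2.resize(s[100:260,120:320,::-1],None,fx=3.5,fy=3.5,interpolation=cv2.INTER_CUBIC))
cv2.imwrite("pics/t11.png",t[:,:,::-1])
import pickle;pickle.dump(C,open("pics/w11.pkl","wb"))
```

```text
29.725 [0.4201 0.2345 0.2709] 88.34 F [ 0.8712  0.1798 -0.2299] w 0.0851 eff [  0.6179 -33.9967 -24.9977]
```

View pics/w11.png

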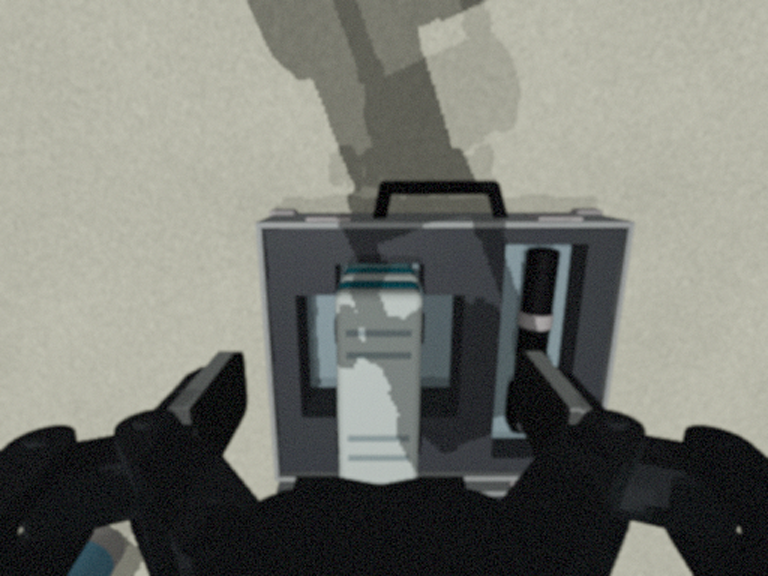

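View pics/s11.png

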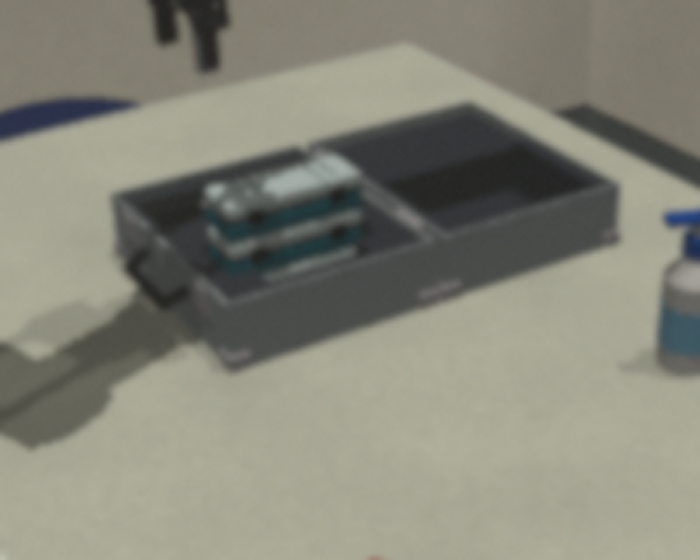

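View pics/t11.png

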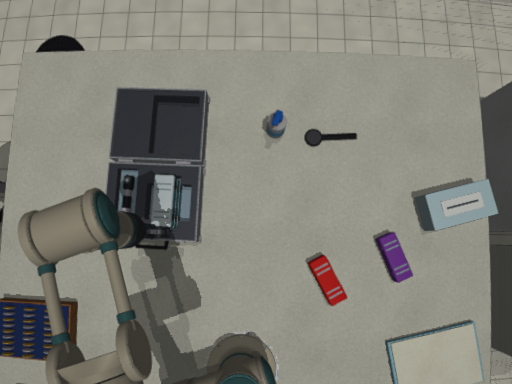

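Run:
```python
from h import *
import pickle
C=pickle.load(open("pics/w11.pkl","rb"))
f=lambda c:[((x+.5)/1.5-.5,(y+.5)/1.5-.5) for x,y in c]
Q=plane(C,f([(338,289),(422,290),(418,478),(340,478)]),.138);print(Q,Q.mean(0))
Ct=cal("top");b=cv2.imread("pics/t11.png");a=cv2.imread("pics/top0.png")
d=cv2.absdiff(a,b).max(2); print("bottle,occluder,scope(upper) diff",d[105:140,262:290].mean(),d[125:150,300:360].mean(),d[168:190,120:136].mean())
```

```text
[[0.4302 0.2065 0.138 ]
 [0.4325 0.2608 0.138 ]
 [0.5755 0.2572 0.138 ]
 [0.5736 0.2002 0.138 ]] [0.5029 0.2312 0.138 ]
bottle,occluder,scope(upper) diff 3.6489795918367345 3.5733333333333333 10.113636363636363
```

{"op": "send_rows", "data": {
  "increments": [
    [1,0,-0.04,-0.03,0],
    [1,0,-0.03,0,0],
    [1,0,0,0,0],
    [1,0,0,0,0]
  ]
}}

```text
clock: 30.38
position: [0.3529, 0.2362, 0.2969]
ee_rot: [0.0, 0.718, 0.696, -0.001]
contact_force: [0.1, -0.9, -0.0]
width: 0.0855
```

Run:
```python
from meas import *
C=cal("wrist");w=manip.get_image("wrist");t=manip.get_image("top")
cv2.imwrite("pics/w12.png",cv2.resize(w[:,:,::-1],(768,576),interpolation=cv2.INTER_CUBIC))
cv2.imwrite("pics/t12.png",cv2.resize(t[140:260,80:230,::-1],None,fx=5,fy=5,interpolation=cv2.INTER_CUBIC))
print(manip.get_state()["position"])
import pickle;pickle.dump(C,open("pics/w12.pkl","wb"))
```

```text
[0.353  0.2362 0.297 ]
```

View pics/w12.png

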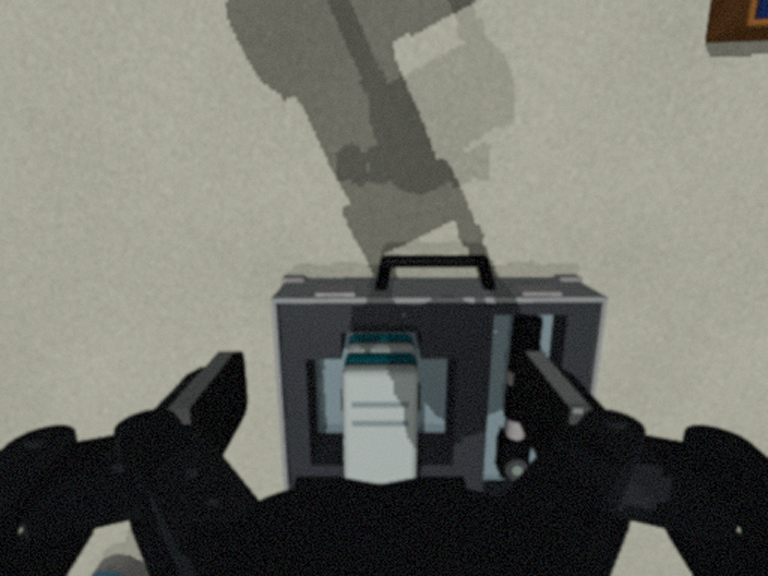

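View pics/t12.png

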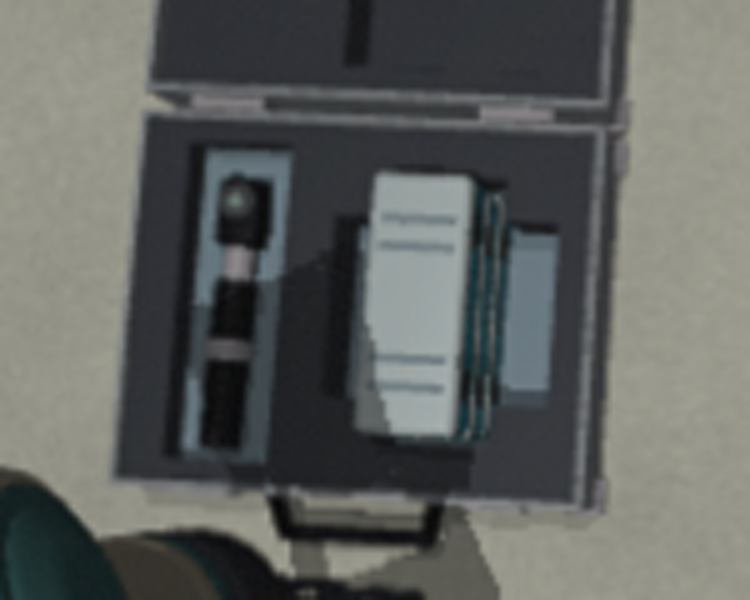

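Run:
```python
from h import *
import pickle
C=cal("top")
f=lambda c:[((x+.5)/5-.5+80,(y+.5)/5-.5+140) for x,y in c]
P=plane(C,f([(375,171),(475,176),(460,437),(355,431)]),.138);print(P,P.mean(0),[round(np.linalg.norm(P[i]-P[(i+1)%4]),4) for i in range(4)])
```

```text
[[0.5841 0.2565 0.138 ]
 [0.5822 0.1983 0.138 ]
 [0.4332 0.2003 0.138 ]
 [0.4352 0.2604 0.138 ]] [0.5087 0.2289 0.138 ] [np.float64(0.0582), np.float64(0.149), np.float64(0.0602), np.float64(0.149)]
```

Top case is at (0.509, 0.229), about 2–3 mm from the well's centre, 58–60×149 mm, aligned within ~1°; the scope is in its place. Handing in.

```bash
python3 -c "
from rig import manip
print(manip.get_state()['clock']);print(manip.sign_off())"
```

```text
30.475
the job is handed in; nothing more can be done
None
```

The three cases are stacked in the well, heaviest at the bottom and lightest on top, and I handed the job in at about 30.5 s; no verdict was reported.

- **Weights:** The case first at (0.593, -0.007) read about 4–5 N (middle). The one at (0.480, -0.188) read about 7.5 N (heaviest). The one at (0.477, -0.343) read about 2 N on average, with single readings from 1.1 to 3.2 N (lightest). I put the middle case back once after weighing, then packed it second.
- **Placing:** Each case was lowered in 1–2 mm steps until it touched, then released. The largest contact reading was about 6 N.
- **Last checks:** Against a measured well centre of (0.511, 0.231), the bottom case is about 1–2 mm off. The middle case is about 4 mm off in x, and the top case about 2–3 mm off. The top case's edges lie within about 1° of the well. The ophthalmoscope, bottle and occluder look unmoved in the last top views.
- **Disagreements:** The final wrist view put the top case 5–8 mm off in x, but the arm was still moving and the gripper hid its far end. The clear top view was taken as the better reading. The side and top cameras differed by about 5 mm on the cases at the start; the wrist camera agreed with the top.

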